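Tighten the hold-down nut on a carving bench

TASK

The carving blank is held to the bench by a clamp bar with a tall hex nut that is still loose. Run the nut down clockwise with the fingers until it is just finger-tight on its washer, lightly, without forcing the washer round; then put the large ring of the wrench over the nut, down on the washer, and tighten it one sixth of a turn more (one flat, 60 degrees), going neither short nor past. Lift the wrench off and lay it flat on the bench beside the work, leaving the nut tight and the tumbler, mallet and chisel alone.

Things in the scene. Friction and masses are not known exactly. Their poses are not given: they have to be found in the camera images.
- nut_mid (a point): Centre (half-way up) of the plain steel tall hex nut on the clamp bar's upright stud: 30 mm across flats, 34.6 mm across corners, 36 mm tall (top 4 mm is a lead-in, 27 mm across flats), underside 40 mm above the bench. z axis up, along its axis; its own y axis, and every 60 degrees from it about z, is square to a flat. It turns in place, without noticeable travel along its axis.
- nut: The same nut, origin at its underside. It starts 0.9 to 1.7 rad (clockwise from above) short of seating; how far is unknown and must be felt. Until it seats it turns with 0.04 N m; once seated it takes 0.55 N m, rising to 1 N m a sixth of a turn on, and the washer goes round with it and stays. It is oiled: fingers and wrench slide easily on it (friction about 0.12), but a 20 N grip on two flats is ample to run it down, and turning on after it seats forces the washer round.
- washer_mark (a point): Dark mark on the rim of the steel washer (64 mm diameter, 4 mm thick, top 40 mm above the bench) under the nut, 29 mm from the nut's axis. The washer stays still while the nut is loose and goes round with it when that is tightened beyond its seat, so the mark's travel shows the extra turn. Clockwise seen from above tightens.
- holddown: Fixed hold-down; origin on the bench under the nut's axis. Dark steel clamp bar along y, 70 mm wide, y -55 to +80 mm, top 36 mm above the bench. Its toe lies on the carved wooden blank (x -80 to 80, y -225 to -25 mm, 22 mm thick, relief to 26 mm), its heel on a wooden block (y 40 to 80 mm, 70 mm in x).
- wrench_grip (a point): Centre of the straight handle of the loose grey metal double-ended ring wrench, 0.3 kg: bar 10 mm wide, 12 mm tall, 130 mm long, along the wrench's x axis. Wrench flat on the bench (z up): 30 mm above the bench. Both rings are cranked down, 14 mm tall, and stand on the bench: the large one centred 110 mm away along -x, the small one (24 mm hole, too small) 110 mm along +x.
- wrench_ring (a point): Centre of the wrench's large ring, half-way up its 14 mm height, 23 mm lower than the handle's centre: hex hole 31.5 mm across flats, outside 45.5 mm. It passes over the nut when the wrench's y axis is square to one of the nut's flats within about 5 degrees; on the nut it has some 5 degrees of play either way. Down on the washer this point is 47 mm above the bench.
- wrench: The same wrench; origin midway between the rings, at their underside; z up when it lies flat.
- tumbler: Bystander: black drinking tumbler, 74 mm diameter, 158 mm tall, origin under its centre.
- mallet: Bystander: mallet lying down, black 70 x 60 x 60 mm head 90 mm along its x axis, wooden handle reaching to -140 mm; origin on the bench.
- chisel: Bystander: wood chisel lying along its x axis, from -85 to +120 mm, 24 mm wide; origin on the bench.
There are look-alikes about, which are no part of the job. Of the things shaped like the part that bears nut_mid, the bare steel one is meant.

How it is judged:
On the way, in this order (a step that is already met when the one before it is completed fails the run):
1. the nut, between the fingers, is seated on the washer (within 0.1 rad), the washer not turned more than 8 degrees (angle between the x axis of nut_mid and the x axis of washer_mark, either way round below 0.1 rad and contact force between the fingers and nut above 0.5 N and distance of washer_mark from where it was at the start of the episode below 0.004 m), for 0.1 s.
2. the large ring of the wrench is on the nut, its middle within 4 mm of the nut's axis and below 2 mm over the nut's middle, and washer and nut have been turned 53 to 67 degrees from the start (horizontal distance between wrench_ring and nut_mid below 0.004 m and z of wrench_ring in the frame of nut_mid below 0.002 m and angle between wrench_ring's own z axis and vertical below 0.15 rad and angle between the x axis of nut_mid and the x axis of washer_mark, either way round below 0.1 rad and distance of washer_mark from where it was at the start of the episode between 0.0259 and 0.032 m), for 0.1 s.
At the end, for the whole second after the job is handed in: The washer has gone round with the nut 53 to 67 degrees from where it was at the start, the nut is still seated on it (not slackened by more than 0.2 rad), and the wrench lies flat on the bench (handle centre below 36 mm, tilt under 0.12 rad) at rest, its large ring more than 50 mm from the nut (distance of washer_mark from where it was at the start of the episode between 0.0259 and 0.032 m and angle between the x axis of nut_mid and the x axis of washer_mark, either way round below 0.2 rad and height (world z) of wrench_grip below 0.036 m and angle between wrench_grip's own z axis and vertical below 0.12 rad and linear speed of wrench below 0.02 m/s and horizontal distance between wrench_ring and nut_mid above 0.05 m); the robot touches nothing.
It fails at once if the fingers touch the nut after the washer has turned more than 8 degrees (forced past finger-tight by the fingers) (contact force between the fingers and nut above 0.5 N and distance of washer_mark from where it was at the start of the episode above 0.004 m).
It fails at once if the wrench turns the nut more than 75 degrees past its seat (overtightened) (distance of washer_mark from where it was at the start of the episode above 0.0353 m).
It fails at once if the wrench is pressed on the clamp bar or blank with more than 15 N (contact force between wrench and holddown above 15 N).
It fails at once if the fingers press on the hold-down's bar or blank with more than 15 N (contact force between the fingers and holddown above 15 N).
It fails at once if the tumbler, mallet or chisel is moved more than 20 mm (distance of any of tumbler, mallet, chisel from where it was at the start of the episode above 0.02 m).
It also fails if it takes over 72 s, if anything falls off the work surface, if the arm or the gripper's body presses on something with over 40 N, if the wrist force passes 120 N, or if a joint passes its speed limit or range.

ROBOT

A 6-joint arm with a two-finger parallel gripper is mounted at the origin on the work surface. World frame = base frame: x ahead of the robot, y to its left, z up, the work surface at z = 0. Lengths are in m, angles in rad, forces in N, time in s.
With the tool pointing down it reaches from about 0.325 to 0.775 m from the base axis. Payload 5.5 kg.
Tool frame: the origin (TCP) lies at the very end of the fingers, on their centre line; the grasp point (between the pads) lies 19 mm behind it (r.grasp_offset is the distance from the TCP to the grasp point, in m); z points along the fingers, x is the direction in which the jaws open and shut, and the axes are right-handed (so a half turn about z gives the same grasp; the last joint's range is limited). The gripper opens to 85 mm and grips with 20 to 120 N. Pads are 22 mm wide; open, the fingers measure 114 mm over their backs; the gripper's body (76 mm by 85 mm) begins 54 mm behind the grasp point. The pads swing forward as they close: fully open they stand 13 mm farther back than shut.
Start: joints at [1.233, 0.091, 1.231, -0, 1.82, -0.057], TCP at [0.166, 0.577, 0.231] pointing down, gripper open.
Joint ranges: [-2.87, 2.87], [-0.86, 2.18], [0.17, 2.46], [-1.51, 4.65], [0.06, 2.69], [-2.65, 2.65]. Speed limits (rad/s): [2.57, 2.57, 3.01, 3.14, 3.14, 3.14].

INTERFACE

Orientations are given as a rotation vector (axis times angle).
In Python, from bench import r gives the robot as it stands. The module is installed in compiled form; this text tells all that it offers.
- The arm moves only by the tool servo_tool, never from a script. Its argument "commands" is one flat list of numbers, 5 for each row, row after row: the shift along the tool's x, y, z in m, then the turn about the tool's z in rad, then the opening, from -1 (shut) to 1 (fully open). In form: [x, y, z, turn, claw, x, y, z, turn, claw, ...]. A call has 1 to 10 rows; each row is the pose to reach, as a shift and turn from the pose commanded when the call began, along the tool's axes at that moment; what a row does not reach only later rows make up. A row lasts 1/8 s, in which the tool goes at most 62.5 mm and 10.7 degrees, less where a joint would pass 70% of its speed; a pose out of reach is approached as far as the arm can. A call with a gripper value outside its range is refused whole. The fingers move at their own pace and stop on an object; "force" is the grip in N (left out, the last holds). Time passes only in rows, so rows that repeat a pose let the fingers close. It gives the time, the measured TCP pose, the force and the opening at its end, in the units of the state.
- r.sense(): the state, without advancing time (a new reading comes with each control period).
- r.camera(name): name is "scene" or "top" or "wrist"; returns a dict with "image" (420x560x3 uint8, red, green, blue), "camera_matrix" (3x3 intrinsics, pixels), "world_from_camera" (4x4, takes a point from camera to world coordinates); the wrist camera has in their place "hand_eye" (4x4, takes a point from camera to tool coordinates, whose origin is the TCP and whose axes are the tool frame's). Camera axes: x right, y up, looking along -z (the intrinsics and any distortion apply to the point x, -y, -z); pixel columns grow to the right and rows downward; lengths in m; the calibration is good to about 2 mm. A picture is of the moment at which its call begins: read the wrist's pose just before it. There is no depth.
- r.finish_job(): hands the job in, once; it reports no verdict.
Trained networks look in a picture, given as the dict that the camera call returned (one of the last four; its "shot" number tells which), for a name from the list of things; names that differ only in an ending like _2 or _b are one class to them, and where a whole thing is asked for, a point or a joint stands for the part that bears it (a point fixed in the world has none). Each returns a list of dicts, best first, with "confidence" (0 to 1); they miss things now and then, are a little off and sometimes report something else, mostly with a low value. They report only what shows in the picture. A call takes as long as a camera call. They do not tell look-alikes from the thing itself.
- r.find_in(picture, label): "box" ([left, top, right, bottom] in pixels, round what is visible of it).
- r.spot_point(picture, label): "position" ([column, row] in pixels: a listed point, or the origin of a listed thing).
The state is a dict: "time_s": time; "joint_positions": joint angles; "dq": joint speeds; "effort": joint torques, N m; "ee_pos": TCP position; "tcp_rot": TCP orientation; "wrist_force": force on the tool from outside, world axes, zero at the start; "wrist_torque": the same for the moment, N m; "finger_gap": finger opening in m.
Only numpy, scipy, OpenCV 4.12 (cv2) and the standard library are available. Lean on these libraries where they do the work, as an engineer would, in place of code of your own. Each camera call takes 0.05 s, during which the arm holds its last target. There are 200 camera calls.

## Working session

There is one attempt and no reset: what is moved stays moved. The work goes in short steps, Python scripts to look and compute and a tool call to move; the robot and the scene stay as the last step left them, time stands still between calls to the robot, and variables do not carry over. Pictures are saved under pics/ and viewed, about 8 in all and at most 12, crops included, and the job is handed in when it is done.

Besides the shell and the picture viewer there is one more tool, called after ">>>" as a command line: name --argument value ..., lists and objects as JSON in quotes. servo_tool: Moves the arm, as the interface text tells. Its arguments: {"type":"object","properties":{"commands":{"type":"array","items":{"type":"number"}},"force":{"type":"number"}},"required":["commands"]}

```bash
mkdir -p pics; cat > h.py <<'E'
import numpy as np, cv2
from scipy.spatial.transform import Rotation as R
from bench import r
def W(pic,st=None):
    if 'world_from_camera' in pic: return np.array(pic['world_from_camera'])
    T=np.eye(4);T[:3,:3]=R.from_rotvec(st['tcp_rot']).as_matrix();T[:3,3]=st['ee_pos'];return T@np.array(pic['hand_eye'])
def px2w(pic,p,z,st=None):
    K=np.array(pic['camera_matrix']);T=W(pic,st)
    d=np.linalg.inv(K)@[p[0],p[1],1];d=T[:3,:3]@[d[0],-d[1],-d[2]];o=T[:3,3]
    return o+d*(z-o[2])/d[2]
def w2px(pic,P,st=None):
    K=np.array(pic['camera_matrix']);T=W(pic,st)
    c=T[:3,:3].T@(np.array(P)-T[:3,3]);q=K@[c[0],-c[1],-c[2]];return q[:2]/q[2]
def save(pic,n,crop=None,s=1):
    im=pic['image'][:,:,::-1]
    if crop: im=im[crop[1]:crop[3],crop[0]:crop[2]]
    cv2.imwrite('pics/'+n,cv2.resize(im,None,fx=s,fy=s,interpolation=cv2.INTER_CUBIC))
Z=dict(nut_mid=.058,washer_mark=.04,wrench_grip=.03,wrench_ring=.007,tumbler=0,mallet=0,chisel=0,holddown=0,nut=.04,wrench=0)
E
cat > a.py <<'E'
from h import *
for c in ['top','scene']:
    p=r.camera(c);save(p,c+'1.png')
    print(c,p['camera_matrix'],[k for k in p])
    for l in Z:
        print(l,[(np.round(d['position']).tolist(),round(d['confidence'],2),px2w(p,d['position'],Z[l]).round(3).tolist()) for d in r.spot_point(p,l)[:4]])
a=cv2.imread('pics/top1.png')
s=r.sense();print(s)
E
python3 a.py
```

```text
top [[426.68989455   0.         283.95461306]
 [  0.         426.68989455 210.02524055]
 [  0.           0.           1.        ]] ['image', 'camera_matrix', 'world_from_camera', 'shot']
nut_mid [([397.0, 163.0], 0.72, [0.695, -0.251, 0.058]), ([329.0, 213.0], 0.6, [0.549, -0.054, 0.058]), ([296.0, 258.0], 0.56, [0.426, 0.037, 0.058]), ([349.0, 140.0], 0.46, [0.762, -0.114, 0.058])]
washer_mark [([400.0, 157.0], 0.94, [0.72, -0.266, 0.04]), ([347.0, 136.0], 0.64, [0.783, -0.114, 0.04]), ([328.0, 205.0], 0.56, [0.577, -0.055, 0.04])]
wrench_grip [([204.0, 239.0], 0.65, [0.479, 0.29, 0.03])]
wrench_ring [([197.0, 205.0], 0.88, [0.581, 0.319, 0.007]), ([157.0, 290.0], 0.71, [0.34, 0.418, 0.007])]
tumbler [([158.0, 287.0], 0.57, [0.348, 0.418, 0.0])]
mallet [([329.0, 204.0], 0.68, [0.588, -0.062, 0.0]), ([184.0, 175.0], 0.64, [0.67, 0.362, 0.0])]
chisel [([288.0, 143.0], 0.61, [0.774, 0.056, 0.0]), ([330.0, 214.0], 0.25, [0.558, -0.065, 0.0])]
holddown [([325.0, 218.0], 0.58, [0.547, -0.05, 0.0])]
nut [([347.0, 146.0], 0.57, [0.75, -0.112, 0.04]), ([160.0, 290.0], 0.51, [0.338, 0.403, 0.
[... 1283 characters left out ...]
0], 0.74, [0.679, 0.373, 0.0])]
{'time_s': 1.1, 'joint_positions': array([ 1.23331255e+00,  9.11099802e-02,  1.23069120e+00, -2.85174515e-05,
        1.81984916e+00, -5.67086185e-02]), 'dq': array([-0.00035467, -0.00088356,  0.0010897 ,  0.00049541,  0.00129652,
        0.00012602]), 'effort': array([ 1.18001344e-04, -4.58494377e+01, -4.18084359e+01, -3.99873397e-05,
        1.13400503e-03, -4.10184612e-06]), 'ee_pos': array([0.166276  , 0.57649983, 0.23127421]), 'tcp_rot': array([ 2.51038865e+00,  1.88870527e+00, -5.12826585e-05]), 'wrist_force': array([-1.01851194,  0.06551531, -0.56305374]), 'wrist_torque': array([ 0.00092895,  0.02473593, -0.05755124]), 'finger_gap': 0.08535814149718811}
```

```bash
ls . pics
```

```text
.:
a.py
h.py
pics

pics:
scene1.png
top1.png
```

```bash
cd pics; python3 -c "
import cv2
a=cv2.imread('top1.png')[110:320,130:430];cv2.imwrite('top1c.png',cv2.resize(a,None,fx=2.66,fy=2.66,interpolation=2))"
```

```text
(no output)
```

View pics/top1c.png

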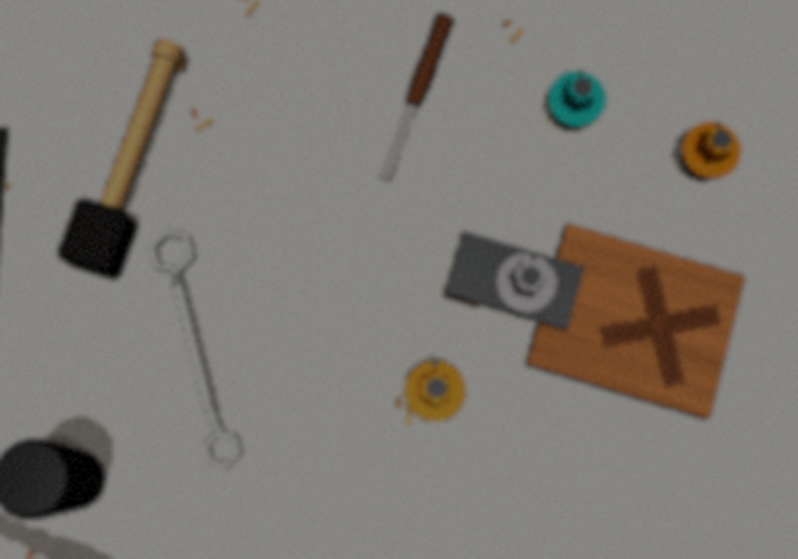

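View pics/scene1.png

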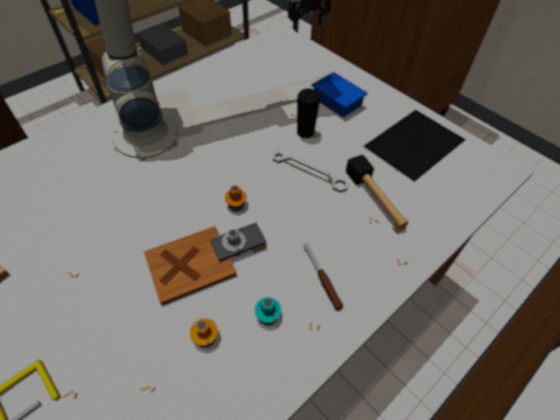

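The real steel nut is at crop (530,275), about (0.555,-0.053). The wrench is at the left of the crop, with its large ring at (177,252). The coloured look-alikes stand around the nut.

```bash
python3 -c "
from h import *
p=r.camera('wrist');print(np.array(p['hand_eye']).round(3),p['camera_matrix'].round(0))"
```

```text
[[ 1.    -0.    -0.    -0.   ]
 [-0.    -0.96  -0.279 -0.072]
 [ 0.     0.279 -0.96  -0.143]
 [ 0.     0.     0.     1.   ]] [[376.   0. 280.]
 [  0. 376. 212.]
 [  0.   0.   1.]]
```

>>> servo_tool --commands '[-0.25,0.275,0,0.3,1,-0.4,0.44,0,0.5,1,-0.497,0.548,0,0.59,1,-0.497,0.548,0,0.59,1,-0.497,0.548,0,0.59,1,-0.497,0.548,0,0.59,1,-0.497,0.548,0,0.59,1,-0.497,0.548,0,0.59,1,-0.497,0.548,0,0.59,1,-0.497,0.548,0,0.59,1]' --force 20

```text
time_s: 2.4
ee_pos: [0.4955, 0.0428, 0.2316]
tcp_rot: [2.951, 1.077, 0.002]
wrist_force: [1.0, 0.1, -0.1]
finger_gap: 0.0855
```

>>> servo_tool --commands '[-0.016,0.1,0.05,0,1,-0.016,0.1,0.05,0,1,-0.016,0.1,0.05,0,1,-0.016,0.1,0.05,0,1]'

```text
time_s: 2.9
ee_pos: [0.5468, -0.0418, 0.1815]
tcp_rot: [-2.951, -1.077, -0.0]
wrist_force: [0.5, -1.2, -0.1]
finger_gap: 0.0855
```

```bash
cat > look.py <<'E'
from h import *
import sys
n=sys.argv[1]; labs=sys.argv[2].split(',')
st=r.sense();p=r.camera('wrist');save(p,n+'.png')
np.savez('pics/'+n+'.npz',T=W(p,st),K=p['camera_matrix'],pos=st['ee_pos'])
v=np.array(st['tcp_rot']);psi=2*np.arctan2(v[1],v[0])
print('t',st['time_s'],'pos',np.round(st['ee_pos'],4),'psi',np.degrees(psi).round(2),'q',np.round(st['joint_positions'],2),st['finger_gap'])
for l in labs:
    l,_,z=l.partition(':')
    print(l,[(np.round(d['position'],1).tolist(),round(d['confidence'],2),px2w(p,d['position'],float(z) if z else Z[l],st).round(4).tolist()) for d in r.spot_point(p,l)[:3]])
E
python3 look.py w1 nut_mid,washer_mark,holddown,nut
```

```text
t 2.9 pos [ 0.5468 -0.0418  0.1815] psi -319.91 q [-0.14 -0.05  1.46  0.    1.73 -0.84] 0.08549051238658098
nut_mid []
washer_mark [([292.9, 238.8], 0.89, [0.5762, -0.0615, 0.04]), ([266.7, 28.6], 0.78, [0.4618, 0.0439, 0.04])]
holddown []
nut [([275.9, 210.0], 0.96, [0.5503, -0.0518, 0.04]), ([291.6, 237.2], 0.64, [0.5745, -0.0611, 0.04]), ([275.5, 214.0], 0.61, [0.5521, -0.0546, 0.04])]
```

View pics/w1.png

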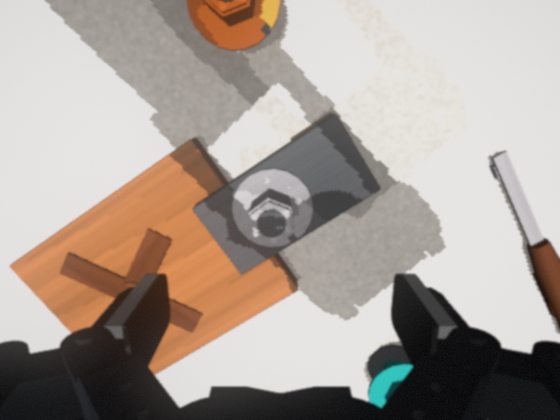

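The nut and washer are at about (273,208), with the mark at about (292,239). I'll enlarge to read the nut's orientation.

```bash
cat > ov.py <<'E'
# overlay nut model: python ov.py name x y phi_deg
from h import *
import sys
n=sys.argv[1];x,y,ph=map(float,sys.argv[2:5]);f=np.load('pics/'+n+'.npz')
p=dict(camera_matrix=f['K'],world_from_camera=f['T'])
s=6;c=w2px(p,[x,y,.05]);x0,y0=int(c[0])-55,int(c[1])-50
im=cv2.imread('pics/'+n+'.png')[y0:y0+100,x0:x0+110];im=cv2.resize(im,None,fx=s,fy=s,interpolation=2)
im=cv2.convertScaleAbs(im,alpha=1.2)
raw=im.copy()
def poly(pts,col):
    q=np.array([(w2px(p,P)-[x0,y0]+.5)*s for P in pts]);cv2.polylines(im,[q.astype(int)],True,col,1)
hexa=lambda R_,z:[(x+R_*np.cos(a),y+R_*np.sin(a),z) for a in np.radians(ph+60*np.arange(6))]
poly([(x+.032*np.cos(a),y+.032*np.sin(a),.04) for a in np.linspace(0,6.28,60)],(0,255,255))
poly(hexa(.0173,.072),(0,255,0));poly(hexa(.0173,.04),(255,0,255));poly(hexa(.0156,.076),(0,255,0))
cv2.imwrite('pics/'+n+'_ov.png',np.hstack([raw,im])[:, :] if 0 else cv2.resize(np.hstack([raw,im]),None,fx=.6,fy=.6,interpolation=cv2.INTER_AREA))
E
python3 - <<'E'
from h import *
f=np.load('pics/w1.npz');p=dict(camera_matrix=f['K'],world_from_camera=f['T'])
print(px2w(p,(272.5,208),.04))
E
python3 ov.py w1 .550 -.050 0
```

```text
[ 0.54717937 -0.052305    0.04      ]
```

View pics/w1_ov.png

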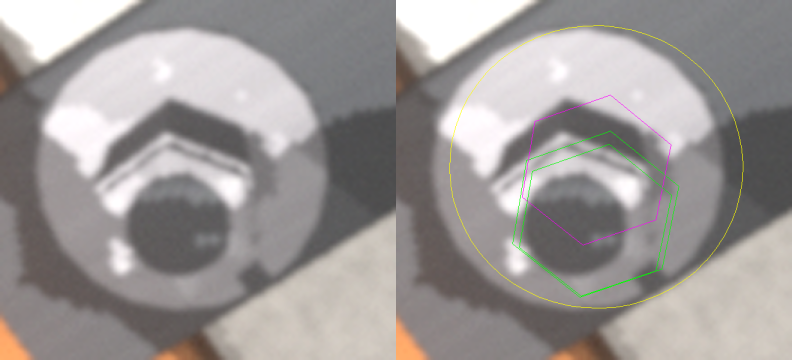

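Measured centre (0.547,-0.052); nut flat normals lie at about 50° mod 60. Lower there and grip at 20 N.

>>> servo_tool --commands '[-0.006,0.008,0.05,-0.17,1,-0.006,0.008,0.09,-0.17,1,-0.006,0.008,0.12,-0.17,1,-0.006,0.008,0.133,-0.17,1,-0.006,0.008,0.133,-0.17,1,-0.006,0.008,0.133,-0.17,-1,-0.006,0.008,0.133,-0.17,-1,-0.006,0.008,0.133,-0.17,-1,-0.006,0.008,0.133,-0.17,-1,-0.006,0.008,0.133,-0.17,-1]' --force 20

```text
time_s: 4.4
ee_pos: [0.5477, -0.0525, 0.0492]
tcp_rot: [2.848, 1.323, 0.001]
wrist_force: [-2.0, -2.6, 5.2]
finger_gap: 0.0296
```

```bash
cat > s.py <<'E'
from h import *
s=r.sense();v=np.array(s['tcp_rot']);print(s['time_s'],np.round(s['ee_pos'],4),'psi',np.degrees(2*np.arctan2(v[1],v[0])).round(2)%360,'gap',round(s['finger_gap'],5),'F',np.round(s['wrist_force'],2),'M',np.round(s['wrist_torque'],3),'q',np.round(s['joint_positions'],2))
E
python3 s.py
```

```text
4.4 [ 0.5477 -0.0525  0.0492] psi 49.83 gap 0.02957 F [-1.97 -2.59  5.23] M [-0.414  0.316 -0.041] q [-0.16 -0.    1.65 -0.    1.49 -1.03]
```

>>> servo_tool --commands '[0,0,0,0.14,-1,0,0,0,0.28,-1,0,0,0,0.42,-1,0,0,0,0.56,-1,0,0,0,0.7,-1,0,0,0,0.8,-1,0,0,0,0.8,-1]'

```text
time_s: 5.28
ee_pos: [0.5481, -0.0523, 0.0491]
tcp_rot: [3.139, 0.111, 0.003]
wrist_force: [0.5, -2.5, 6.2]
finger_gap: 0.0294
```

```bash
python3 s.py
```

```text
5.275 [ 0.5481 -0.0523  0.0491] psi 4.05 gap 0.02945 F [ 0.49 -2.47  6.2 ] M [-0.439 -0.035 -0.033] q [-0.16 -0.    1.65 -0.    1.49 -0.23]
```

>>> servo_tool --commands '[0,0,0,0.05,-1,0,0,0,0.1,-1,0,0,0,0.1,-1]'

```text
time_s: 5.65
ee_pos: [0.5482, -0.0524, 0.0491]
tcp_rot: [3.141, -0.044, 0.003]
wrist_force: [0.4, -3.4, 4.6]
finger_gap: 0.0298
```

```bash
python3 s.py
```

```text
5.65 [ 0.5482 -0.0524  0.0491] psi 358.38 gap 0.02979 F [ 0.38 -3.37  4.63] M [-0.32  -0.022 -0.075] q [-0.16 -0.    1.65 -0.    1.49 -0.13]
```

>>> servo_tool --commands '[0,0,0,0.05,-1,0,0,0,0.05,-1]'

```text
time_s: 5.9
ee_pos: [0.5482, -0.0524, 0.0491]
tcp_rot: [3.139, -0.123, 0.003]
wrist_force: [0.2, -2.2, 5.7]
finger_gap: 0.0296
```

```bash
python3 s.py
```

```text
5.9 [ 0.5482 -0.0524  0.0491] psi 355.52 gap 0.02961 F [ 0.24 -2.25  5.7 ] M [-0.36  -0.082 -0.055] q [-0.16 -0.    1.65 -0.    1.49 -0.08]
```

>>> servo_tool --commands '[0,0,0,0.05,-1,0,0,0,0.05,-1]'

```text
time_s: 6.15
ee_pos: [0.5482, -0.0523, 0.0491]
tcp_rot: [3.135, -0.201, 0.003]
wrist_force: [0.7, -3.1, 5.0]
finger_gap: 0.0296
```

```bash
python3 s.py
```

```text
6.15 [ 0.5482 -0.0523  0.0491] psi 352.65 gap 0.02957 F [ 0.67 -3.1   5.04] M [-0.394 -0.079 -0.025] q [-0.16 -0.    1.65 -0.    1.49 -0.03]
```

>>> servo_tool --commands '[0,0,0,0.05,-1,0,0,0,0.1,-1,0,0,0,0.1,-1]'

```text
time_s: 6.52
ee_pos: [0.5483, -0.0524, 0.0491]
tcp_rot: [3.121, -0.357, 0.004]
wrist_force: [0.5, -2.9, 5.2]
finger_gap: 0.0294
```

```bash
python3 s.py
```

```text
6.525 [ 0.5483 -0.0524  0.0491] psi 346.94 gap 0.02943 F [ 0.46 -2.87  5.22] M [-0.43  -0.209 -0.038] q [-0.16 -0.    1.65 -0.    1.49  0.07]
```

>>> servo_tool --commands '[0,0,0,0.05,-1,0,0,0,0.1,-1,0,0,0,0.1,-1]'

```text
time_s: 6.9
ee_pos: [0.5483, -0.0524, 0.0491]
tcp_rot: [3.099, -0.513, 0.004]
wrist_force: [1.1, -2.2, 5.3]
finger_gap: 0.0295
```

```bash
python3 s.py
```

```text
6.9 [ 0.5483 -0.0524  0.0491] psi 341.22 gap 0.0295 F [ 1.13 -2.25  5.31] M [-0.471 -0.291 -0.044] q [-0.16 -0.    1.65 -0.    1.49  0.17]
```

Turned 1.2 rad so far without seating. Continuing.

>>> servo_tool --commands '[0,0,0,0.05,-1,0,0,0,0.1,-1,0,0,0,0.1,-1]'

```text
time_s: 7.28
ee_pos: [0.5484, -0.0524, 0.0491]
tcp_rot: [3.07, -0.667, 0.004]
wrist_force: [1.1, -2.6, 4.5]
finger_gap: 0.0294
```

```bash
python3 s.py
```

```text
7.275 [ 0.5484 -0.0524  0.0491] psi 335.49 gap 0.02942 F [ 1.08 -2.6   4.49] M [-0.544 -0.367 -0.057] q [-0.16 -0.    1.65 -0.    1.49  0.27]
```

>>> servo_tool --commands '[0,0,0,0.05,-1,0,0,0,0.08,-1,0,0,0,0.08,-1]'

```text
time_s: 7.65
ee_pos: [0.5484, -0.0525, 0.0491]
tcp_rot: [3.041, -0.789, 0.004]
wrist_force: [1.6, -2.6, 5.1]
finger_gap: 0.0296
```

```bash
python3 s.py
```

```text
7.65 [ 0.5484 -0.0525  0.0491] psi 330.92 gap 0.02962 F [ 1.62 -2.57  5.14] M [-0.532 -0.344  0.003] q [-0.16 -0.    1.65 -0.    1.49  0.35]
```

>>> servo_tool --commands '[0,0,0,0.05,-1,0,0,0,0.08,-1,0,0,0,0.08,-1]'

```text
time_s: 8.02
ee_pos: [0.5484, -0.0525, 0.0491]
tcp_rot: [3.007, -0.91, 0.004]
wrist_force: [2.7, -4.3, 4.7]
finger_gap: 0.0296
```

```bash
python3 s.py
```

```text
8.025 [ 0.5484 -0.0525  0.0491] psi 326.31 gap 0.02956 F [ 2.73 -4.29  4.72] M [-0.603 -0.46  -0.019] q [-0.16 -0.    1.65 -0.    1.49  0.43]
```

>>> servo_tool --commands '[0,0,0,0.05,-1,0,0,0,0.08,-1,0,0,0,0.08,-1]'

```text
time_s: 8.4
ee_pos: [0.5485, -0.0525, 0.0491]
tcp_rot: [2.968, -1.03, 0.005]
wrist_force: [1.9, -3.4, 5.8]
finger_gap: 0.0297
```

```bash
python3 s.py
```

```text
8.4 [ 0.5485 -0.0525  0.0491] psi 321.73 gap 0.02966 F [ 1.95 -3.43  5.77] M [-0.628 -0.468 -0.004] q [-0.16 -0.    1.65 -0.    1.49  0.51]
```

>>> servo_tool --commands '[0,0,0,0.05,-1,0,0,0,0.06,-1,0,0,0,0.06,-1]'

```text
time_s: 8.78
ee_pos: [0.5485, -0.0525, 0.0491]
tcp_rot: [-2.936, 1.118, -0.005]
wrist_force: [2.8, -3.2, 4.7]
finger_gap: 0.0295
```

```bash
python3 s.py
```

```text
8.775 [ 0.5485 -0.0525  0.0491] psi 318.3 gap 0.02947 F [ 2.78 -3.23  4.74] M [-0.63  -0.451 -0.073] q [-0.16 -0.    1.65 -0.    1.49  0.57]
```

>>> servo_tool --commands '[0,0,0,0.05,-1,0,0,0,0.06,-1,0,0,0,0.06,-1]'

```text
time_s: 9.15
ee_pos: [0.5485, -0.0526, 0.0491]
tcp_rot: [-2.901, 1.206, -0.005]
wrist_force: [3.0, -3.6, 4.9]
finger_gap: 0.0296
```

```bash
python3 s.py
```

```text
9.15 [ 0.5485 -0.0526  0.0491] psi 314.86 gap 0.02958 F [ 2.99 -3.57  4.87] M [-0.697 -0.583 -0.055] q [-0.16 -0.    1.65 -0.    1.49  0.63]
```

>>> servo_tool --commands '[0,0,0,0.05,-1,0,0,0,0.05,-1]'

```text
time_s: 9.4
ee_pos: [0.5486, -0.0525, 0.0491]
tcp_rot: [-2.87, 1.277, -0.005]
wrist_force: [3.8, -3.3, 5.3]
finger_gap: 0.0293
```

```bash
python3 s.py
```

```text
9.4 [ 0.5486 -0.0525  0.0491] psi 312.02 gap 0.02932 F [ 3.77 -3.3   5.29] M [-0.625 -0.619  0.362] q [-0.16 -0.    1.65 -0.    1.49  0.68]
```

>>> servo_tool --commands '[0,0,0,0.05,-1,0,0,0,0.05,-1]'

```text
time_s: 9.65
ee_pos: [0.5488, -0.0523, 0.0491]
tcp_rot: [-2.837, 1.349, -0.005]
wrist_force: [3.8, -3.5, 5.2]
finger_gap: 0.0297
```

```bash
python3 s.py; python3 look.py w2 washer_mark,nut; python3 ov.py w2 .547 -.052 0
```

```text
9.65 [ 0.5488 -0.0523  0.0491] psi 309.15 gap 0.02972 F [ 3.78 -3.53  5.23] M [-0.656 -0.696  0.26 ] q [-0.16 -0.    1.65 -0.    1.49  0.73]
t 9.65 pos [ 0.5488 -0.0523  0.0491] psi 309.15 q [-0.16 -0.    1.65 -0.    1.49  0.73] 0.02971659019497676
washer_mark [([339.8, 236.0], 0.62, [0.5763, -0.0623, 0.04])]
nut [([281.9, 273.7], 0.92, [0.5469, -0.0542, 0.04])]
```

View pics/w2.png

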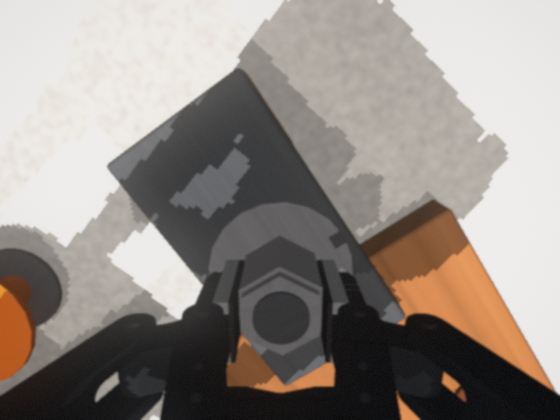

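Torque jumped to 0.26–0.36 N m at ψ≈312°, and the mark hasn't moved: the nut is seated. The flat normals at 12° mod 60 agree with a corner at the mark's azimuth of -18°. Release and go to the wrench.

>>> servo_tool --commands '[0,0,0,0,1,0,0,0,0,1,0,0,0,0,1,0,0,0,0,1,0,0,-0.05,0,1,-0.05,-0.03,-0.1,-0.18,1,-0.1,-0.05,-0.15,-0.36,1,-0.14,-0.07,-0.15,-0.54,1,-0.18,-0.1,-0.15,-0.72,1,-0.22,-0.12,-0.15,-0.9,1]'

```text
time_s: 11.05
ee_pos: [0.5019, 0.1965, 0.1987]
tcp_rot: [-3.141, -0.027, -0.001]
wrist_force: [0.3, -0.3, 0.3]
finger_gap: 0.0853
```

```bash
python3 s.py
```

```text
11.05 [0.5019 0.1965 0.1987] psi 0.9700000000000273 gap 0.08526 F [ 0.35 -0.34  0.28] M [ 0.029 -0.03   0.023] q [ 0.31 -0.08  1.46  0.    1.76  0.29]
```

>>> servo_tool --commands '[-0.02,-0.03,0,-0.18,1,-0.024,-0.06,0,-0.36,1,-0.024,-0.09,0,-0.54,1,-0.024,-0.09,0,-0.72,1,-0.024,-0.09,0,-0.9,1,-0.024,-0.09,0,-1.08,1,-0.024,-0.09,0,-1.26,1,-0.024,-0.09,0,-1.44,1,-0.024,-0.09,0,-1.62,1,-0.024,-0.09,0,-1.8,1]'

```text
time_s: 12.3
ee_pos: [0.4772, 0.2843, 0.1981]
tcp_rot: [-1.933, -2.476, 0.0]
wrist_force: [-1.0, 0.5, -0.8]
finger_gap: 0.0854
```

```bash
python3 look.py w3 wrench_ring,wrench_grip,wrench
```

```text
t 12.3 pos [0.4772 0.2843 0.1981] psi -255.94 q [ 0.48 -0.03  1.42  0.    1.76 -1.34] 0.08543993514525519
wrench_ring [([297.0, 300.4], 0.75, [0.5868, 0.3293, 0.007])]
wrench_grip [([294.2, 198.4], 0.66, [0.481, 0.2979, 0.03])]
wrench [([289.7, 186.0], 0.85, [0.4776, 0.2938, 0.0])]
```

View pics/w3.png

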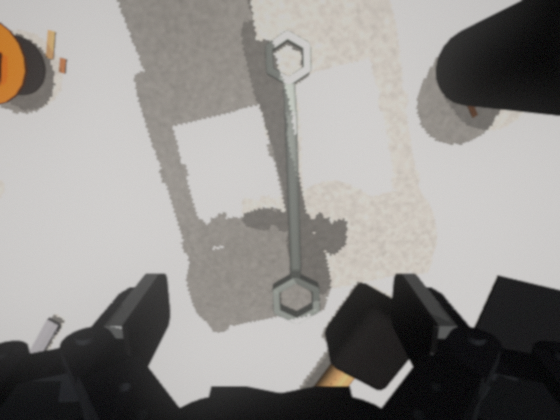

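Large ring at (296,296), small ring at (289,58). Compute the wrench pose.

```bash
python3 - <<'E'
from h import *
f=np.load('pics/w3.npz');p=dict(camera_matrix=f['K'],world_from_camera=f['T'])
L=px2w(p,(296.5,296.5),.014);S=px2w(p,(289,58),.014);d=S-L;print(L,S,np.linalg.norm(d),np.degrees(np.arctan2(d[1],d[0])),(L+S)/2)
psi=np.radians(104.06);c=(L+S)/2-f['pos'];print('tool x,y',c[0]*np.cos(psi)+c[1]*np.sin(psi),c[0]*np.sin(psi)-c[1]*np.cos(psi))
print(px2w(p,(292.5,172),.036))
E
```

```text
[0.57904743 0.32647707 0.014     ] [0.3724453  0.26568038 0.014     ] 0.21536173333635036 -163.60245762093638 [0.47574636 0.29607872 0.014     ]
tool x,y 0.01182335816425066 0.0014397874638114741
[0.45835062 0.29028958 0.036     ]
```

>>> servo_tool --commands '[0.012,0.001,0.06,-0.04,1,0.012,0.001,0.12,-0.04,1,0.012,0.001,0.165,-0.04,1,0.012,0.001,0.184,-0.04,1,0.012,0.001,0.184,-0.04,1,0.012,0.001,0.184,-0.04,-1,0.012,0.001,0.184,-0.04,-1,0.012,0.001,0.184,-0.04,-1,0.012,0.001,0.184,-0.04,-1,0.012,0.001,0.184,-0.04,-1]' --force 60

```text
time_s: 13.75
ee_pos: [0.4758, 0.2963, 0.0149]
tcp_rot: [1.89, 2.509, 0.001]
wrist_force: [-0.6, -0.2, 3.7]
finger_gap: 0.0085
```

>>> servo_tool --commands '[0,0,0,0,-1,0,0,0,0,-1,0,0,-0.03,0,-1,0,0,-0.08,0,-1,0,0,-0.12,0,-1,0,0,-0.12,0,-1]'

```text
time_s: 14.5
ee_pos: [0.4768, 0.2969, 0.1374]
tcp_rot: [1.889, 2.507, 0.008]
wrist_force: [0.4, 0.1, -3.0]
finger_gap: 0.0088
```

```bash
python3 s.py; python3 look.py w4 wrench_ring:.12
```

```text
14.5 [0.4768 0.2969 0.1374] psi 106.0 gap 0.00885 F [ 0.41  0.06 -2.99] M [0.01  0.022 0.01 ] q [ 0.5  -0.02  1.51  0.    1.65 -1.35]
t 14.5 pos [0.4768 0.2969 0.1374] psi 106.0 q [ 0.5  -0.02  1.51  0.    1.65 -1.35] 0.008849134023560835
wrench_ring []
```

View pics/w4.png

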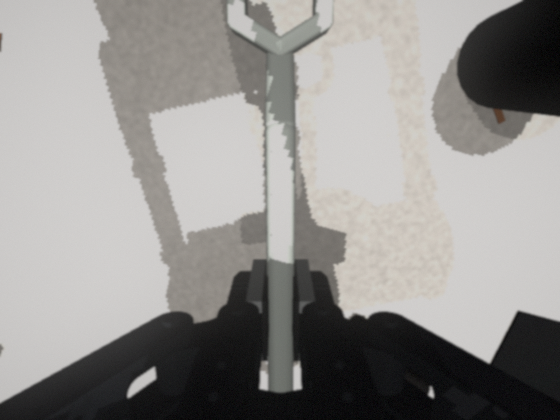

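The handle is held straight along the tool's y axis, with the small ring at the top of the view. Refine the nut axis from w1 and w2.

```bash
python3 - <<'E'
from h import *
def ld(n):
    f=np.load(f'pics/{n}.npz');return dict(camera_matrix=f['K'],world_from_camera=f['T'])
p=ld('w2')
for z in(.076,.08):print(z,px2w(p,(281,319),z))
# washer circle fit with all edges: ellipse in w1 and w2 via gradient search
def score(p,n,x,y,z,rad):
    g=cv2.GaussianBlur(cv2.cvtColor(cv2.imread(f'pics/{n}.png'),6).astype(np.float32),(0,0),1)
    a=np.linspace(0,2*np.pi,120);s=[]
    for t in a:
        v=[]
        for R_ in(rad-.0015,rad+.0015):
            q=w2px(p,[x+R_*np.cos(t),y+R_*np.sin(t),z]);v.append(cv2.getRectSubPix(g,(1,1),tuple(map(float,q)))[0,0])
        s.append(np.clip(v[0]-v[1],-20,40))
    return np.mean(s)
for n in('w1','w2'):
    p=ld(n);b=max((score(p,n,x,y,.04,.032),x,y) for x in np.arange(.541,.556,.001) for y in np.arange(-.060,-.045,.001));print(n,b)
E
```

```text
0.076 [ 0.54631727 -0.05386243  0.076     ]
0.08 [ 0.54823884 -0.05226599  0.08      ]
w1 (np.float32(33.32979), np.float64(0.547), np.float64(-0.05299999999999999))
w2 (np.float32(20.717407), np.float64(0.547), np.float64(-0.05299999999999999))
```

>>> servo_tool --commands '[-0.06,-0.005,0,0,-1,-0.12,-0.01,0,0,-1,-0.17,-0.018,0,0.15,-1,-0.22,-0.0232,0,0.32,-1,-0.2463,-0.0232,0,0.5,-1,-0.2463,-0.0232,0,0.67,-1,-0.2463,-0.0232,0,0.84,-1,-0.2463,-0.0232,0,1.02,-1,-0.2463,-0.0232,0,1.2,-1,-0.2463,-0.0232,0,1.36,-1]'

```text
time_s: 15.85
ee_pos: [0.5195, 0.0529, 0.1304]
tcp_rot: [-3.049, -0.753, 0.009]
wrist_force: [1.1, 0.1, -2.9]
finger_gap: 0.0086
```

>>> servo_tool --commands '[0,0,0,0.13,-1,0,0,0,0.258,-1,0,0,0,0.258,-1,0,0,0,0.258,-1]'

```text
time_s: 16.35
ee_pos: [0.5203, 0.053, 0.1324]
tcp_rot: [-3.12, -0.367, 0.005]
wrist_force: [0.3, -0.3, -3.0]
finger_gap: 0.0086
```

```bash
python3 s.py; python3 -c "
from h import *
p=r.camera('scene');save(p,'sc2.png',(180,150,340,270),5)
for l in('wrench_ring','wrench_grip'):print(r.spot_point(p,l)[:2])
print(w2px(p,[.5477,-.0532,.130]),w2px(p,[.5477,-.0532,.058]),w2px(p,[.5224,.0538,.153]))
p=r.camera('top')
for l in('wrench_ring','wrench_grip'):print(r.spot_point(p,l)[:2])
print(w2px(p,[.5477,-.0532,.130]),w2px(p,[.5477,-.0532,.058]),w2px(p,[.5224,.0538,.153]))
"
```

```text
16.35 [0.5203 0.053  0.1324] psi 13.430000000000007 gap 0.00859 F [ 0.27 -0.31 -2.98] M [ 0.029  0.072 -0.013] q [ 0.04 -0.11  1.61  0.    1.65 -0.2 ]
[{'position': [230.2, 222.0], 'confidence': 0.77}, {'position': [256.0, 198.7], 'confidence': 0.47}]
[{'position': [257.5, 189.7], 'confidence': 0.69}, {'position': [238.2, 239.0], 'confidence': 0.49}]
[230.86438147 220.38742838] [232.82800273 236.48206828] [257.21823266 186.79426081]
[{'position': [331.8, 211.7], 'confidence': 0.82}]
[]
[331.67942344 208.84417336] [328.42668216 213.82071357] [290.69561201 216.62652188]
```

View pics/sc2.png

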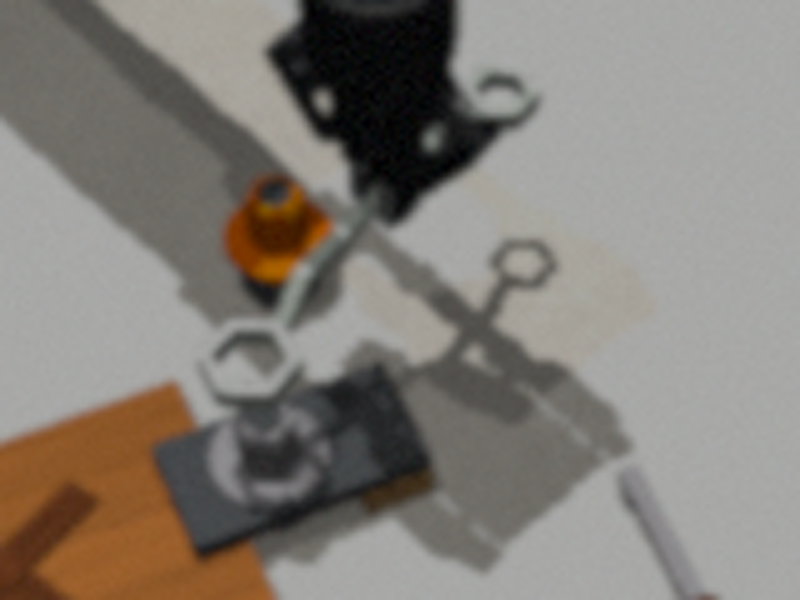

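The ring hovers right over the nut at about (250,362). Correct 2 mm and descend to just over the top.

>>> servo_tool --commands '[0.002,0,0.02,0,-1,0.002,0,0.036,0,-1,0.002,0,0.036,0,-1,0.002,0,0.036,0,-1]'

```text
time_s: 17.15
ee_pos: [0.5229, 0.0534, 0.0981]
tcp_rot: [-3.12, -0.364, 0.001]
wrist_force: [0.3, 0.0, -3.5]
finger_gap: 0.0084
```

```bash
python3 s.py
```

```text
17.15 [0.5229 0.0534 0.0981] psi 13.29000000000002 gap 0.00841 F [ 0.35  0.03 -3.45] M [0.031 0.024 0.059] q [ 0.04 -0.09  1.65 -0.    1.58 -0.19]
```

>>> servo_tool --commands '[0,0,0.005,0,-1,0,0,0.01,0,-1,0,0,0.01,0,-1]'

```text
time_s: 17.52
ee_pos: [0.5235, 0.0533, 0.089]
tcp_rot: [3.12, 0.364, 0.002]
wrist_force: [-0.5, 0.5, 1.8]
finger_gap: 0.0089
```

```bash
python3 s.py
```

```text
17.525 [0.5235 0.0533 0.089 ] psi 13.3 gap 0.00888 F [-0.52  0.55  1.82] M [-0.351 -0.059 -0.   ] q [ 0.04 -0.09  1.66 -0.    1.57 -0.19]
```

>>> servo_tool --commands '[0,0,0.003,0,-1,0,0,0.006,0,-1,0,0,0.006,0,-1]'

```text
time_s: 17.9
ee_pos: [0.5233, 0.0536, 0.0825]
tcp_rot: [-3.12, -0.364, -0.001]
wrist_force: [0.4, 3.1, 4.6]
finger_gap: 0.0089
```

```bash
python3 s.py
```

```text
17.9 [0.5233 0.0536 0.0825] psi 13.310000000000002 gap 0.00887 F [0.39 3.11 4.63] M [-0.297 -0.17   0.058] q [ 0.04 -0.09  1.67  0.    1.56 -0.19]
```

Contact on the lead-in pushes toward +y, so shift 1 mm that way while lowering.

>>> servo_tool --commands '[0,-0.001,0,0,-1,0,-0.001,0.003,0,-1,0,-0.001,0.003,0,-1]'

```text
time_s: 18.27
ee_pos: [0.5225, 0.0545, 0.0787]
tcp_rot: [-3.12, -0.364, 0.001]
wrist_force: [1.6, 1.6, 1.7]
finger_gap: 0.0084
```

```bash
python3 s.py
```

```text
18.275 [0.5225 0.0545 0.0787] psi 13.300000000000011 gap 0.00842 F [1.57 1.62 1.72] M [-0.203 -0.208  0.109] q [ 0.04 -0.09  1.68  0.    1.55 -0.19]
```

>>> servo_tool --commands '[0,-0.0005,0.004,0,-1,0,-0.0005,0.009,0,-1,0,-0.0005,0.009,0,-1]'

```text
time_s: 18.65
ee_pos: [0.5224, 0.0549, 0.0696]
tcp_rot: [-3.12, -0.364, 0.001]
wrist_force: [-0.4, 3.2, 2.5]
finger_gap: 0.0087
```

```bash
python3 s.py
```

```text
18.65 [0.5224 0.0549 0.0696] psi 13.300000000000011 gap 0.00867 F [-0.38  3.24  2.54] M [-0.154 -0.134  0.045] q [ 0.04 -0.08  1.69  0.    1.53 -0.19]
```

>>> servo_tool --commands '[0,0,0.004,0,-1,0,0,0.009,0,-1,0,0,0.009,0,-1]'

```text
time_s: 19.02
ee_pos: [0.5222, 0.0549, 0.0604]
tcp_rot: [-3.12, -0.364, 0.002]
wrist_force: [0.1, 3.3, 1.7]
finger_gap: 0.0087
```

```bash
python3 s.py
```

```text
19.025 [0.5222 0.0549 0.0604] psi 13.300000000000011 gap 0.00868 F [0.08 3.26 1.66] M [ 0.008 -0.111  0.064] q [ 0.04 -0.07  1.7   0.    1.52 -0.19]
```

>>> servo_tool --commands '[0,-0.0005,0.003,0,-1,0,-0.0005,0.0045,0,-1,0,-0.0005,0.0045,0,-1]'

```text
time_s: 19.4
ee_pos: [0.5225, 0.0553, 0.0567]
tcp_rot: [3.12, 0.363, -0.0]
wrist_force: [0.6, 2.4, 1.4]
finger_gap: 0.0085
```

```bash
python3 s.py
```

```text
19.4 [0.5225 0.0553 0.0567] psi 13.29 gap 0.00849 F [0.61 2.42 1.36] M [-0.247 -0.099  0.025] q [ 0.04 -0.07  1.71 -0.    1.51 -0.19]
```

>>> servo_tool --commands '[0.0039,0.0001,0,0.035,-1,0.0077,0.0003,0,0.07,-1,0.0077,0.0003,0,0.07,-1]'

```text
time_s: 19.77
ee_pos: [0.5302, 0.0569, 0.0566]
tcp_rot: [-3.131, -0.253, 0.001]
wrist_force: [-1.4, 1.9, 2.9]
finger_gap: 0.0089
```

```bash
python3 s.py
```

```text
19.775 [0.5302 0.0569 0.0566] psi 9.240000000000009 gap 0.00888 F [-1.4   1.85  2.85] M [-0.189  0.101 -0.074] q [ 0.04 -0.05  1.68  0.    1.51 -0.12]
```

>>> servo_tool --commands '[0.0039,0.0001,0,0.035,-1,0.0039,0.0001,0,0.035,-1]'

```text
time_s: 20.02
ee_pos: [0.5341, 0.0575, 0.0567]
tcp_rot: [-3.135, -0.198, 0.0]
wrist_force: [-0.9, 2.0, 1.8]
finger_gap: 0.0088
```

```bash
python3 s.py
```

```text
20.025 [0.5341 0.0575 0.0567] psi 7.240000000000009 gap 0.00878 F [-0.86  1.96  1.79] M [-0.186  0.134 -0.096] q [ 0.04 -0.04  1.67  0.    1.51 -0.08]
```

>>> servo_tool --commands '[0.0039,0.0001,0,0.035,-1,0.0039,0.0001,0,0.035,-1]'

```text
time_s: 20.27
ee_pos: [0.538, 0.0578, 0.0567]
tcp_rot: [-3.138, -0.143, 0.0]
wrist_force: [-1.2, 1.4, 2.7]
finger_gap: 0.0087
```

```bash
python3 s.py
```

```text
20.275 [0.538  0.0578 0.0567] psi 5.230000000000018 gap 0.00875 F [-1.17  1.36  2.65] M [-0.187  0.144 -0.121] q [ 0.04 -0.03  1.66  0.    1.51 -0.05]
```

>>> servo_tool --commands '[0.0039,0.0001,0,0.035,-1,0.0039,0.0001,0,0.035,-1]'

```text
time_s: 20.52
ee_pos: [0.5422, 0.058, 0.0568]
tcp_rot: [3.14, 0.089, 0.001]
wrist_force: [-0.5, 1.5, 1.8]
finger_gap: 0.009
```

```bash
python3 s.py
```

```text
20.525 [0.5422 0.058  0.0568] psi 3.24 gap 0.00903 F [-0.48  1.51  1.76] M [-0.159 -0.012 -0.031] q [ 0.04 -0.02  1.65 -0.    1.51 -0.01]
```

>>> servo_tool --commands '[0.0039,0.0001,0,0.035,-1,0.0039,0.0001,0,0.035,-1]'

```text
time_s: 20.78
ee_pos: [0.5459, 0.0581, 0.0568]
tcp_rot: [3.141, 0.033, 0.0]
wrist_force: [-0.9, 1.7, 1.8]
finger_gap: 0.0086
```

```bash
python3 s.py
```

```text
20.775 [0.5459 0.0581 0.0568] psi 1.22 gap 0.00858 F [-0.87  1.68  1.82] M [-0.229  0.055 -0.054] q [ 0.04 -0.01  1.64 -0.    1.51  0.02]
```

```bash
python3 -c "
from h import *
p=r.camera('scene');a=p['image'][190:270,200:300,::-1]
q=r.camera('top');b=q['image'][170:250,280:380,::-1]
cv2.imwrite('pics/sc3.png',np.hstack([cv2.resize(i,(400,320),interpolation=2) for i in(a,b)]))
for c in(p,q):print([d for d in r.spot_point(c,'wrench_ring')[:2]],w2px(c,[.5477,-.0525,.047]), r.spot_point(c,'washer_mark')[:3])
"
```

```text
[{'position': [228.5, 228.2], 'confidence': 0.89}, {'position': [230.2, 240.0], 'confidence': 0.43}] [233.31980786 238.64374487] [{'position': [239.6, 202.2], 'confidence': 0.85}, {'position': [276.3, 317.0], 'confidence': 0.66}, {'position': [207.1, 340.8], 'confidence': 0.58}]
[{'position': [333.3, 211.6], 'confidence': 0.71}] [327.71285283 214.52706322] [{'position': [291.5, 246.3], 'confidence': 0.86}, {'position': [397.2, 156.1], 'confidence': 0.85}, {'position': [330.9, 203.3], 'confidence': 0.66}]
```

View pics/sc3.png

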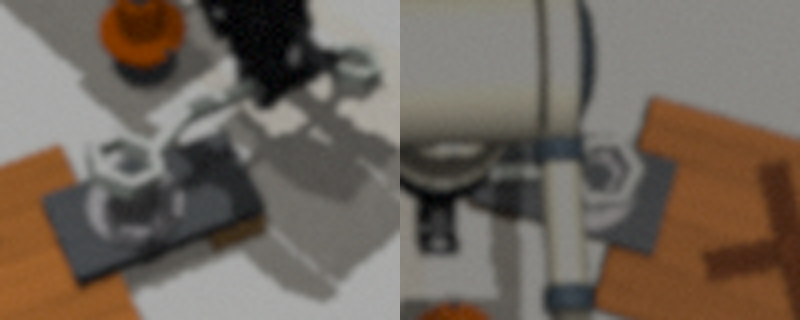

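The ring did not go over: it sits on top of the nut, with the wrench tilted in the fingers (left picture, ring at about (125,160)). I'll lift off, and triangulate to learn the offset.

>>> servo_tool --commands '[0,0,-0.03,0,-1,0,0,-0.08,0,-1,0,0,-0.08,0,-1,0,0,-0.08,0,-1]'

```text
time_s: 21.58
ee_pos: [0.545, 0.058, 0.1351]
tcp_rot: [3.141, 0.034, -0.004]
wrist_force: [-0.2, -0.5, -3.7]
finger_gap: 0.0087
```

```bash
python3 s.py; cat > tri.py <<'E'
from h import *
from scipy.optimize import least_squares
def tri(S,T,ps,pt,x0=(.55,-.05,.08)):
    f=lambda X:np.r_[w2px(S,X)-ps,w2px(T,X)-pt];o=least_squares(f,x0);return o.x.round(4),o.fun.round(1)
if __name__=='__main__':
    S=r.camera('scene');T=r.camera('top')
    print('hover',tri(S,T,(230.2,222.0),(331.8,211.7)))
    print('stuck',tri(S,T,(228.5,228.2),(333.3,211.6)))
    print('nut0',tri(S,T,(236,238),(329,213)))
    for l in('wrench_ring','nut_mid','washer_mark','wrench_grip'):
        a=[d for d in r.spot_point(S,l)];b=[d for d in r.spot_point(T,l)]
        print(l,[(d['position'],d['confidence']) for d in a],[(d['position'],d['confidence']) for d in b])
        g=[tri(S,T,i['position'],j['position']) for i in a for j in b]
        print([x for x in g if np.abs(x[1]).max()<3])
E
python3 tri.py
```

```text
21.575 [0.545  0.058  0.1351] psi 1.25 gap 0.00873 F [-0.17 -0.48 -3.72] M [0.055 0.015 0.012] q [ 0.04 -0.04  1.54  0.    1.65  0.02]
hover (array([ 0.5429, -0.0539,  0.1185]), array([-0.4,  0. , -0.4, -0.2]))
stuck (array([ 0.5456, -0.0613,  0.1016]), array([ 0.1, -0. ,  0.1,  0.1]))
nut0 (array([ 0.5529, -0.0517,  0.0545]), array([-1.4,  0.2, -1.3, -0.8]))
wrench_ring [([228.8, 215.8], 0.75), ([235.6, 239.5], 0.46)] []
[]
nut_mid [([235.7, 237.1], 0.66), ([237.6, 193.4], 0.65), ([265.3, 304.6], 0.61), ([202.2, 327.0], 0.54)] [([351.2, 141.1], 0.69), ([295.5, 257.4], 0.59), ([325.6, 213.0], 0.47), ([396.3, 163.5], 0.47)]
[(array([ 0.442 ,  0.0271, -0.1459]), array([ 0.8, -0.1,  0.7,  0.4])), (array([ 0.5509, -0.0464,  0.052 ]), array([ 0.1, -0. ,  0.1,  0.1])), (array([0.4319, 0.0437, 0.0498]), array([-2.8,  0.3, -2.3, -1.5])), (array([ 0.7528, -0.1183,  0.0757]), array([-0.,  0., -0., -0.])), (array([ 0.6934, -0.252 ,  0.0537]), array([ 1. , -0.1,  1.1,  0.6]))]
washer_mark [([207.7, 341.2], 0.95), ([237.0, 248.7], 0.81), ([273.3, 318.5], 0.67), ([237.5, 201.4], 0.65)] [([398.3, 157.1], 0.88), ([346.0, 136.9], 0.59), ([291.5, 245.3], 0.55), ([327.4, 202.7], 0.51), ([324.5, 219.8], 0.51)]
[(array([ 0.72  , -0.2612,  0.0357]), array([ 0.1, -0. ,  0.1,  0. ])), (array([ 0.5788, -0.0581,  0.0421]), array([ 2.1, -0.3,  2. ,  1.3])), (array([ 0.545 , -0.0468, -0.0132]), array([-1.2,  0.1, -1.1, -0.7])), (array([ 0.7785, -0.1133,  0.0351]), array([ 0.9, -0.1,  0.9,  0.6])), (array([0.4578, 0.0421, 0.0422]), array([ 2.7, -0.3,  2.2,  1.4])), (array([ 0.5518, -0.0333,  0.1927]), array([-0.8,  0.1, -0.7, -0.4]))]
wrench_grip [([263.2, 193.3], 0.75)] []
[]
```

>>> servo_tool --commands '[-0.01,-0.06,0,0,-1,-0.02,-0.12,0,0,-1,-0.022,-0.153,0,0,-1,-0.022,-0.153,0.04,0,-1,-0.022,-0.153,0.07,0,-1,-0.022,-0.153,0.09,0,-1,-0.022,-0.153,0.105,0,-1,-0.022,-0.153,0.117,0,-1,-0.022,-0.153,0.12,0,-1,-0.022,-0.153,0.12,0,-1]' --force 25

```text
time_s: 23.32
ee_pos: [0.5207, 0.2107, 0.0173]
tcp_rot: [-3.141, -0.034, -0.001]
wrist_force: [-0.1, -1.6, 0.8]
finger_gap: 0.0086
```

```bash
python3 s.py
```

```text
23.325 [0.5207 0.2107 0.0173] psi 1.25 gap 0.00858 F [-0.13 -1.6   0.8 ] M [ 0.116 -0.08  -0.028] q [0.32 0.05 1.65 0.   1.43 0.3 ]
```

>>> servo_tool --commands '[0,0,0,0,1,0,0,0,0,1,0,0,0,0,1,0,0,0,0,1,0,0,-0.06,0,1,0,0,-0.12,0,1,0,0,-0.185,0,1,0,0,-0.185,0,1,0,0,-0.185,0,1]'

```text
time_s: 24.45
ee_pos: [0.5203, 0.2107, 0.2016]
tcp_rot: [-3.141, -0.035, -0.0]
wrist_force: [-0.1, -0.9, -1.0]
finger_gap: 0.0856
```

```bash
python3 look.py w5 wrench_ring,wrench_grip,wrench
```

```text
t 24.45 pos [0.5203 0.2107 0.2016] psi -358.74 q [ 0.32 -0.02  1.39  0.    1.76  0.3 ] 0.08556519823698874
wrench_ring [([281.1, 294.4], 0.83, [0.5231, 0.0974, 0.007])]
wrench_grip [([281.0, 194.6], 0.62, [0.5205, 0.2054, 0.03])]
wrench [([277.9, 188.0], 0.57, [0.5177, 0.2044, 0.0])]
```

View pics/w5.png

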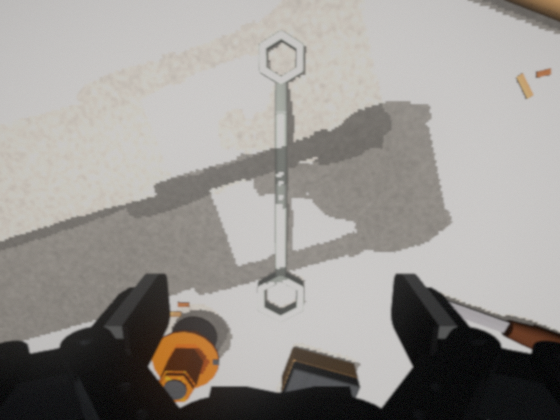

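The wrench lies flat, with the large ring at about (281,294) and the small ring at about (281,57). Fit both ring outlines to the gradients.

```bash
cat > fit.py <<'E'
from h import *
import sys
n=sys.argv[1];az0=float(sys.argv[2])
f=np.load(f'pics/{n}.npz');p=dict(camera_matrix=f['K'],world_from_camera=f['T'])
g=cv2.GaussianBlur(cv2.cvtColor(cv2.imread(f'pics/{n}.png'),6).astype(np.float32),(0,0),.8)
G=np.hypot(cv2.Sobel(g,5,1,0),cv2.Sobel(g,5,0,1));G=np.minimum(G,np.percentile(G,97));G=cv2.GaussianBlur(G,(0,0),.7)
def hexpts(ap,x,y,z,az):
    v=np.array([(np.cos(a),np.sin(a)) for a in az+np.pi/3*np.arange(7)])*ap/np.cos(np.pi/6)
    return [(x+q[0],y+q[1],z) for i in range(6) for t in np.linspace(0,1,10,endpoint=False) for q in [v[i]*(1-t)+v[i+1]*t]]
def score(x,y,az,aps):
    P=np.array([w2px(p,X) for ap in aps for X in hexpts(ap,x,y,.014,az)],np.float32)
    return cv2.remap(G,P[:,:1],P[:,1:],1).mean()
c=np.array(eval(sys.argv[3]));res=[]
for nm,sg,aps in(('L',-1,(.01575,.02275)),('S',1,(.012,.019))):
    a=np.radians(az0);c0=c+sg*.108*np.array([np.cos(a),np.sin(a)])
    for step,rng in((.001,10),(.00025,5)):
        b=max((score(c0[0]+i*step,c0[1]+j*step,a,aps),c0[0]+i*step,c0[1]+j*step) for i in range(-rng,rng+1) for j in range(-rng,rng+1));c0=np.array(b[1:])
    print(nm,b,w2px(p,[*c0,.014]));res.append(c0)
d=res[1]-res[0];print('sep',np.hypot(*d),'az',np.degrees(np.arctan2(d[1],d[0])),'mid',(res[0]+res[1])/2,'tcp',f['pos'])
E
python3 fit.py w5 91.2 "(.5207,.2054)"; python3 fit.py w3 196 "(.477,.297)"
```

```text
L (np.float32(98.17127), np.float64(0.5224617813474026), np.float64(0.10442368618471669)) [280.60577154 291.45518981]
S (np.float32(65.604126), np.float64(0.5169382186525976), np.float64(0.3173763138152833)) [279.80160195  56.62650399]
sep 0.21302425063735397 az 91.4858040937686 mid [0.5197 0.2109] tcp [0.52031787 0.21069251 0.20161402]
L (np.float32(78.06345), np.float64(0.5768162631613384), np.float64(0.3242688344282359)) [294.88077811 293.99320469]
S (np.float32(68.195786), np.float64(0.37143373683866154), np.float64(0.26523116557176407)) [288.77457731  56.55188607]
sep 0.21369938807280536 az -163.96258384187234 mid [0.474125 0.29475 ] tcp [0.47722205 0.28425979 0.19814612]
```

```bash
python3 - <<'E'
import sys;sys.argv=['fit.py','w5','91.2','(.5207,.2054)']
exec(open('fit.py').read())
im=cv2.imread('pics/w5.png');s=7;out=[]
for c,aps in((res[0],(.01575,.02275)),(res[1],(.012,.019))):
    q=w2px(p,[*c,.014]);x0,y0=int(q[0])-28,int(q[1])-28
    cr=cv2.resize(im[y0:y0+57,x0:x0+57],None,fx=s,fy=s,interpolation=2)
    for ap in aps:
        P=np.array([(w2px(p,X)-[x0,y0]+.5)*s for X in hexpts(ap,c[0],c[1],.014,np.radians(91.4))]).astype(int)
        for a in P[::2]:cv2.circle(cr,tuple(int(v) for v in a),1,(0,0,255),-1)
    out.append(cr)
    print(x0,y0)
cv2.imwrite('pics/w5ov.png',np.hstack(out))
E
```

```text
L (np.float32(98.17127), np.float64(0.5224617813474026), np.float64(0.10442368618471669)) [280.60577154 291.45518981]
S (np.float32(65.604126), np.float64(0.5169382186525976), np.float64(0.3173763138152833)) [279.80160195  56.62650399]
sep 0.21302425063735397 az 91.4858040937686 mid [0.5197 0.2109] tcp [0.52031787 0.21069251 0.20161402]
252 263
251 28
```

View pics/w5ov.png

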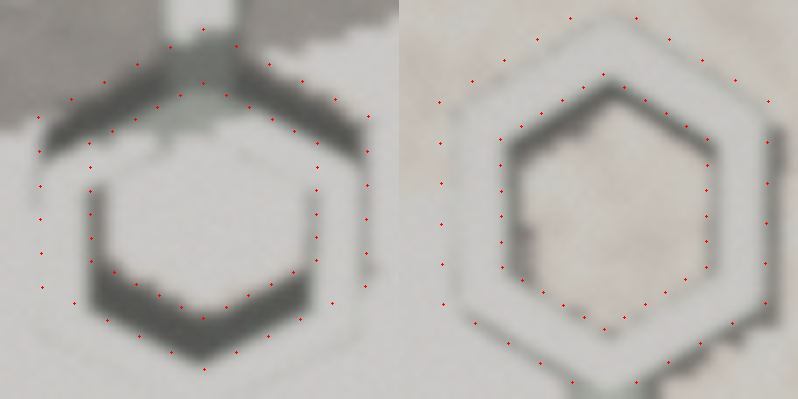

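The large-ring fit had locked onto the wall edges. The true top-face hole is about 6.4 px lower, and the small ring is about 0.8 px lower and to the right. Recompute.

```bash
python3 - <<'E'
from h import *
f=np.load('pics/w5.npz');p=dict(camera_matrix=f['K'],world_from_camera=f['T'])
L=px2w(p,(280.6,297.9),.014);S=px2w(p,(280.7,57.4),.014);d=S-L;print(L,S,np.hypot(*d[:2]),np.degrees(np.arctan2(d[1],d[0])),(L+S)/2)
E
```

```text
[0.52261633 0.09741248 0.014     ] [0.51768589 0.31680463 0.014     ] 0.21944754893567214 91.28740269454478 [0.52015111 0.20710856 0.014     ]
```

Separation is now 219.5 mm, as it should be. The earlier grasp was 3.6 mm off along the handle. Regrip at the true centre with a firmer grip.

>>> servo_tool --commands '[0,0.0036,0.06,0,1,0,0.0036,0.12,0,1,0,0.0036,0.17,0,1,0,0.0036,0.187,0,1,0,0.0036,0.187,0,1,0,0.0036,0.187,0,-1,0,0.0036,0.187,0,-1,0,0.0036,0.187,0,-1,0,0.0036,0.187,0,-1,0,0.0036,0.187,0,-1]' --force 110

```text
time_s: 25.9
ee_pos: [0.5208, 0.2072, 0.0156]
tcp_rot: [-3.141, -0.034, -0.002]
wrist_force: [-0.3, -1.5, 3.6]
finger_gap: 0.0074
```

```bash
python3 s.py
```

```text
25.9 [0.5208 0.2072 0.0156] psi 1.259999999999991 gap 0.00737 F [-0.33 -1.54  3.6 ] M [-0.026  0.09   0.038] q [ 0.32  0.05  1.66 -0.    1.43  0.3 ]
```

>>> servo_tool --commands '[0,0,0,0,-1,0,0,-0.05,0,-1,0,0,-0.1,0,-1,0,0.05,-0.11,-0.1,-1,-0.001,0.1,-0.11,-0.21,-1,-0.0018,0.1534,-0.11,-0.21,-1,-0.0018,0.1534,-0.11,-0.21,-1,-0.0018,0.1534,-0.11,-0.21,-1,-0.0018,0.1534,-0.11,-0.21,-1]'

```text
time_s: 27.02
ee_pos: [0.5217, 0.0547, 0.1242]
tcp_rot: [-3.12, -0.366, 0.002]
wrist_force: [-0.1, 0.4, -3.0]
finger_gap: 0.0078
```

```bash
python3 s.py; python3 tri.py | tail -8 | head -2
```

```text
27.025 [0.5217 0.0547 0.1242] psi 13.370000000000005 gap 0.00782 F [-0.14  0.44 -2.97] M [ 0.024 -0.008  0.009] q [ 0.04 -0.11  1.62  0.    1.63 -0.19]
wrench_ring [([228.2, 225.8], 0.91)] [([330.3, 209.9], 0.81)]
[(array([ 0.5462, -0.0565,  0.109 ]), array([ 1.8, -0.2,  1.6,  1. ]))]
```

>>> servo_tool --commands '[0.0005,0.001,0.015,0,-1,0.0005,0.001,0.028,0,-1,0.0005,0.001,0.034,0,-1,0.0005,0.001,0.034,0,-1]'

```text
time_s: 28.02
ee_pos: [0.5221, 0.0528, 0.0897]
tcp_rot: [-3.12, -0.364, 0.003]
wrist_force: [-0.5, -1.0, -2.6]
finger_gap: 0.0071
```

```bash
python3 s.py
```

```text
28.025 [0.5221 0.0528 0.0897] psi 13.29000000000002 gap 0.00714 F [-0.49 -0.97 -2.64] M [0.038 0.032 0.093] q [ 0.04 -0.09  1.66  0.    1.57 -0.2 ]
```

>>> servo_tool --commands '[0,0,0.003,0,-1,0,0,0.003,0,-1]'

```text
time_s: 28.28
ee_pos: [0.5227, 0.0528, 0.0879]
tcp_rot: [3.12, 0.364, 0.0]
wrist_force: [-1.2, -0.6, -3.5]
finger_gap: 0.0076
```

```bash
python3 s.py
```

```text
28.275 [0.5227 0.0528 0.0879] psi 13.29 gap 0.00762 F [-1.19 -0.62 -3.53] M [ 0.012 -0.021 -0.041] q [ 0.04 -0.09  1.67 -0.    1.57 -0.2 ]
```

>>> servo_tool --commands '[0,-0.0007,0.002,0,-1,0,-0.0007,0.004,0,-1,0,-0.0007,0.004,0,-1]'

```text
time_s: 28.65
ee_pos: [0.5231, 0.0536, 0.0848]
tcp_rot: [3.12, 0.364, 0.003]
wrist_force: [-0.3, 1.8, 3.6]
finger_gap: 0.0077
```

```bash
python3 s.py
```

```text
28.65 [0.5231 0.0536 0.0848] psi 13.3 gap 0.00767 F [-0.33  1.81  3.6 ] M [-0.367 -0.014 -0.063] q [ 0.04 -0.09  1.67 -0.    1.56 -0.19]
```

>>> servo_tool --commands '[0,0,0.002,0,-1,0,0,0.004,0,-1,0,0,0.004,0,-1]'

```text
time_s: 29.02
ee_pos: [0.5232, 0.0539, 0.0811]
tcp_rot: [-3.12, -0.364, -0.004]
wrist_force: [-1.1, 3.2, 5.4]
finger_gap: 0.0073
```

```bash
python3 s.py
```

```text
29.025 [0.5232 0.0539 0.0811] psi 13.319999999999993 gap 0.00729 F [-1.09  3.22  5.36] M [-0.239 -0.065 -0.001] q [ 0.04 -0.09  1.68  0.    1.55 -0.19]
```

>>> servo_tool --commands '[0,0,-0.005,0,-1,0,0,-0.009,0,-1,0,0,-0.009,0,-1]'

```text
time_s: 29.4
ee_pos: [0.5222, 0.0534, 0.0883]
tcp_rot: [-3.12, -0.363, 0.002]
wrist_force: [0.1, -0.1, -3.1]
finger_gap: 0.0073
```

```bash
python3 s.py
```

```text
29.4 [0.5222 0.0534 0.0883] psi 13.279999999999973 gap 0.0073 F [ 0.05 -0.05 -3.07] M [-0.01   0.007 -0.052] q [ 0.04 -0.09  1.67  0.    1.57 -0.19]
```

>>> servo_tool --commands '[0,-0.002,0,0,-1,0,-0.002,0.003,0,-1,0,-0.002,0.005,0,-1,0,-0.002,0.005,0,-1]'

```text
time_s: 29.9
ee_pos: [0.5219, 0.0554, 0.0833]
tcp_rot: [-3.12, -0.364, 0.001]
wrist_force: [0.1, 0.8, -3.8]
finger_gap: 0.0078
```

```bash
python3 s.py
```

```text
29.9 [0.5219 0.0554 0.0833] psi 13.29000000000002 gap 0.00779 F [ 0.09  0.76 -3.78] M [ 0.041 -0.001 -0.022] q [ 0.04 -0.09  1.67 -0.    1.56 -0.19]
```

Shifting 2 mm cleared the contact. Continue down in small steps.

>>> servo_tool --commands '[0,0,0.003,0,-1,0,0,0.005,0,-1,0,0,0.005,0,-1]'

```text
time_s: 30.28
ee_pos: [0.5219, 0.0554, 0.0785]
tcp_rot: [-3.12, -0.364, 0.001]
wrist_force: [0.3, -1.1, -3.3]
finger_gap: 0.0073
```

```bash
python3 s.py
```

```text
30.275 [0.5219 0.0554 0.0785] psi 13.29000000000002 gap 0.00727 F [ 0.3  -1.11 -3.29] M [-0.007  0.053  0.005] q [ 0.04 -0.09  1.68 -0.    1.55 -0.19]
```

>>> servo_tool --commands '[0,0,0.003,0,-1,0,0,0.005,0,-1,0,0,0.005,0,-1]'

```text
time_s: 30.65
ee_pos: [0.5219, 0.0554, 0.0735]
tcp_rot: [3.12, 0.364, -0.001]
wrist_force: [-0.1, 0.0, -3.1]
finger_gap: 0.0076
```

```bash
python3 s.py
```

```text
30.65 [0.5219 0.0554 0.0735] psi 13.29 gap 0.00764 F [-0.11  0.01 -3.15] M [ 0.03  -0.007 -0.04 ] q [ 0.04 -0.08  1.69 -0.    1.54 -0.19]
```

>>> servo_tool --commands '[0,0,0.006,0,-1,0,0,0.012,0,-1,0,0,0.015,0,-1,0,0,0.015,0,-1]'

```text
time_s: 31.15
ee_pos: [0.5219, 0.0553, 0.0583]
tcp_rot: [3.12, 0.364, -0.001]
wrist_force: [0.6, -0.6, -3.2]
finger_gap: 0.0077
```

```bash
python3 s.py; python3 tri.py | tail -8 | head -2
```

```text
31.15 [0.5219 0.0553 0.0583] psi 13.29 gap 0.00769 F [ 0.57 -0.6  -3.2 ] M [-0.068 -0.04   0.013] q [ 0.04 -0.07  1.7  -0.    1.51 -0.19]
wrench_ring [([231.6, 237.3], 0.96)] [([331.0, 213.4], 0.67)]
[(array([ 0.5489, -0.0591,  0.0612]), array([-0.4,  0. , -0.3, -0.2]))]
```

>>> servo_tool --commands '[0,0,0.002,0,-1,0,0,0.002,0,-1]'

```text
time_s: 31.9
ee_pos: [0.5219, 0.0554, 0.0565]
tcp_rot: [3.12, 0.364, -0.001]
wrist_force: [-0.0, -0.9, -2.8]
finger_gap: 0.0073
```

```bash
python3 s.py
```

```text
31.9 [0.5219 0.0554 0.0565] psi 13.29 gap 0.00728 F [-0.   -0.94 -2.8 ] M [ 0.038 -0.022  0.018] q [ 0.04 -0.07  1.71 -0.    1.51 -0.19]
```

>>> servo_tool --commands '[0,0,0.002,0,-1,0,0,0.002,0,-1]'

```text
time_s: 32.15
ee_pos: [0.5219, 0.0554, 0.0545]
tcp_rot: [3.12, 0.364, -0.001]
wrist_force: [0.3, 0.0, -3.4]
finger_gap: 0.0073
```

```bash
python3 s.py
```

```text
32.15 [0.5219 0.0554 0.0545] psi 13.29 gap 0.00727 F [ 0.27  0.05 -3.44] M [-0.02  -0.023 -0.033] q [ 0.04 -0.07  1.71 -0.    1.51 -0.19]
```

>>> servo_tool --commands '[0,0,0.001,0,-1,0.0039,0.0001,0.001,0.035,-1,0.0078,0.0003,0.001,0.07,-1,0.0078,0.0003,0.001,0.07,-1]'

```text
time_s: 32.65
ee_pos: [0.53, 0.057, 0.0538]
tcp_rot: [-3.131, -0.253, -0.0]
wrist_force: [0.9, -0.0, -3.4]
finger_gap: 0.0077
```

```bash
python3 s.py
```

```text
32.65 [0.53   0.057  0.0538] psi 9.25 gap 0.0077 F [ 0.86 -0.01 -3.35] M [-0.041 -0.01  -0.001] q [ 0.04 -0.05  1.69  0.    1.5  -0.12]
```

>>> servo_tool --commands '[0.0039,0.0001,0,0.035,-1,0.0039,0.0001,0,0.035,-1]'

```text
time_s: 32.9
ee_pos: [0.5338, 0.0574, 0.0538]
tcp_rot: [3.135, 0.198, 0.0]
wrist_force: [-0.1, -1.1, -2.9]
finger_gap: 0.0072
```

```bash
python3 s.py
```

```text
32.9 [0.5338 0.0574 0.0538] psi 7.24 gap 0.00717 F [-0.1  -1.14 -2.87] M [-0.071 -0.087  0.083] q [ 0.04 -0.04  1.68 -0.    1.5  -0.08]
```

>>> servo_tool --commands '[0.0039,0.0001,0,0.035,-1,0.0039,0.0001,0,0.035,-1]'

```text
time_s: 33.15
ee_pos: [0.5376, 0.0578, 0.0538]
tcp_rot: [3.138, 0.143, -0.0]
wrist_force: [-1.0, -1.0, -3.0]
finger_gap: 0.0075
```

```bash
python3 s.py
```

```text
33.15 [0.5376 0.0578 0.0538] psi 5.23 gap 0.00753 F [-0.98 -0.96 -3.02] M [-0.143 -0.156  0.155] q [ 0.04 -0.03  1.67 -0.    1.5  -0.05]
```

>>> servo_tool --commands '[0.0039,0.0001,0,0.035,-1,0.0039,0.0001,0,0.035,-1]'

```text
time_s: 33.4
ee_pos: [0.5412, 0.0581, 0.0537]
tcp_rot: [3.14, 0.089, -0.001]
wrist_force: [-1.5, 0.1, -2.4]
finger_gap: 0.0076
```

```bash
python3 s.py
```

```text
33.4 [0.5412 0.0581 0.0537] psi 3.23 gap 0.00755 F [-1.47  0.11 -2.41] M [-0.089  0.149  0.132] q [ 0.04 -0.02  1.66 -0.    1.5  -0.01]
```

>>> servo_tool --commands '[0.0039,0.0001,0,0.035,-1,0.0039,0.0001,0,0.035,-1]'

```text
time_s: 33.65
ee_pos: [0.5452, 0.0583, 0.0537]
tcp_rot: [-3.141, -0.034, 0.001]
wrist_force: [-2.3, 0.2, -1.4]
finger_gap: 0.0075
```

```bash
python3 s.py; python3 tri.py | tail -8 | head -2
```

```text
33.65 [0.5452 0.0583 0.0537] psi 1.2200000000000273 gap 0.00753 F [-2.32  0.15 -1.43] M [-0.032  0.409  0.115] q [ 0.04 -0.01  1.65  0.    1.5   0.02]
wrench_ring [([230.9, 241.0], 0.81)] [([325.7, 215.2], 0.49)]
[(array([ 0.545 , -0.0531,  0.0341]), array([ 1.9, -0.2,  1.7,  1.1]))]
```

The ring is down on the nut, with reaction building up. Sweep the arc about the nut to ~62° of wrench travel, since the wrench leads the nut by ~5° of play.

>>> servo_tool --commands '[0.01225,0.0007,0,0.11,-1,0.02436,0.0027,0,0.22,-1,0.03616,0.006,0,0.33,-1,0.04753,0.0106,0,0.44,-1,0.04753,0.0106,0,0.44,-1]'

```text
time_s: 34.78
ee_pos: [0.5934, 0.0487, 0.0537]
tcp_rot: [-3.073, 0.651, -0.0]
wrist_force: [-1.1, 1.0, -2.4]
finger_gap: 0.0072
```

```bash
python3 s.py
```

```text
34.775 [0.5934 0.0487 0.0537] psi 336.08 gap 0.00718 F [-1.1   1.04 -2.39] M [0.14  0.208 0.037] q [0.02 0.12 1.52 0.   1.51 0.44]
```

```bash
python3 - <<'E'
from tri import *
for c in('scene','top'):
    p=r.camera(c)
    print(c,'pred ring',w2px(p,[.5477,-.0532,.047]).round(1),{a:w2px(p,[.5477+.029*np.cos(np.radians(-17-a)),-.0532+.029*np.sin(np.radians(-17-a)),.04]).round(1).tolist() for a in(0,15,30,45,60)})
    for l in('wrench_ring','washer_mark','nut_mid'):print(l,[(np.round(d['position'],1).tolist(),round(d['confidence'],2)) for d in r.spot_point(p,l)])
E
```

```text
scene pred ring [233.1 238.8] {0: [237.3, 248.8], 15: [234.5, 249.5], 30: [231.5, 249.6], 45: [228.8, 249.0], 60: [226.3, 247.8]}
wrench_ring [([229.5, 239.3], 0.83)]
washer_mark [([206.5, 341.0], 0.89), ([242.6, 200.6], 0.65), ([271.7, 317.4], 0.65), ([230.6, 252.2], 0.6)]
nut_mid [([235.7, 193.7], 0.75), ([236.5, 239.4], 0.71), ([204.4, 328.3], 0.61), ([267.2, 304.0], 0.54)]
top pred ring [328.  214.5] {0: [330.5, 205.3], 15: [333.0, 206.4], 30: [335.1, 208.1], 45: [336.7, 210.3], 60: [337.7, 212.8]}
wrench_ring [([329.4, 217.5], 0.51)]
washer_mark [([346.4, 135.4], 0.81), ([400.7, 156.1], 0.55), ([337.4, 205.6], 0.47)]
nut_mid [([397.3, 161.8], 0.71), ([348.9, 142.8], 0.64), ([326.8, 213.3], 0.54)]
```

The mark is moving (about 30° by both cameras, against 32° expected). Finish the arc: 27.5° more.

>>> servo_tool --commands '[0.01336,0.0008,0,0.12,-1,0.02653,0.0032,0,0.24,-1,0.03931,0.0072,0,0.36,-1,0.05153,0.0126,0,0.48,-1,0.05153,0.0126,0,0.48,-1,0.05153,0.0126,0,0.48,-1]'

```text
time_s: 35.92
ee_pos: [0.6349, 0.0167, 0.0539]
tcp_rot: [-2.832, 1.36, -0.0]
wrist_force: [-0.6, 2.4, -1.9]
finger_gap: 0.0076
```

```bash
python3 s.py;  python3 - <<'E'
from tri import *
for c in('scene','top'):
    p=r.camera(c)
    print(c,{a:w2px(p,[.5477+.029*np.cos(np.radians(-17-a)),-.0532+.029*np.sin(np.radians(-17-a)),.04]).round(1).tolist() for a in(30,45,60,75)})
    for l in('wrench_ring','washer_mark'):print(l,[(np.round(d['position'],1).tolist(),round(d['confidence'],2)) for d in r.spot_point(p,l)])
E
```

```text
35.925 [0.6349 0.0167 0.0539] psi 308.69 gap 0.00763 F [-0.61  2.41 -1.88] M [0.391 0.151 0.043] q [-0.03  0.22  1.4   0.    1.52  0.87]
scene {30: [231.5, 249.6], 45: [228.8, 249.0], 60: [226.3, 247.8], 75: [224.3, 246.1]}
wrench_ring [([230.4, 236.8], 0.81)]
washer_mark [([242.5, 205.3], 0.8), ([271.4, 317.3], 0.77), ([204.7, 341.7], 0.64), ([226.3, 248.7], 0.55)]
top {30: [335.1, 208.1], 45: [336.7, 210.3], 60: [337.7, 212.8], 75: [338.0, 215.4]}
wrench_ring [([327.2, 215.8], 0.78)]
washer_mark [([398.2, 156.6], 0.68), ([334.6, 209.5], 0.62)]
```

Both cameras agree with about 58–60°. Back off within the play, lift, and shift so that the wrist camera sees the mark beside the handle.

>>> servo_tool --commands '[-0.0078,0.0003,0,-0.07,-1,-0.0078,0.0003,0,-0.07,-1,-0.0078,0.0003,-0.015,-0.07,-1,-0.0078,0.0003,-0.035,-0.07,-1,-0.0078,0.0003,-0.07,-0.07,-1,-0.0078,0.0003,-0.105,-0.07,-1,0.03,0.05,-0.105,-0.07,-1,0.055,0.1,-0.105,-0.07,-1,0.055,0.1,-0.105,-0.07,-1,0.055,0.1,-0.105,-0.07,-1]'

```text
time_s: 37.48
ee_pos: [0.5911, -0.0895, 0.1603]
tcp_rot: [-2.875, 1.266, -0.002]
wrist_force: [0.4, 0.2, -2.5]
finger_gap: 0.0075
```

```bash
python3 s.py; python3 look.py w6 washer_mark,nut,wrench_ring; python3 - <<'E'
import cv2
cv2.imwrite('pics/w6c.png',cv2.resize(cv2.imread('pics/w6.png'),(784,588)))
E
```

```text
37.475 [ 0.5911 -0.0895  0.1603] psi 312.47 gap 0.00754 F [ 0.44  0.2  -2.47] M [ 0.029 -0.017  0.017] q [-0.21  0.08  1.37 -0.    1.69  0.62]
t 37.475 pos [ 0.5911 -0.0895  0.1603] psi 312.47 q [-0.21  0.08  1.37 -0.    1.69  0.62] 0.0075373267517088284
washer_mark [([28.0, 209.5], 0.89, [0.4637, 0.0428, 0.04]), ([511.9, 23.7], 0.77, [0.7779, -0.1182, 0.04]), ([241.3, 228.9], 0.62, [0.5571, -0.0813, 0.04])]
nut [([208.0, 214.1], 0.94, [0.5493, -0.0559, 0.04]), ([471.6, 45.9], 0.91, [0.7522, -0.1094, 0.04]), ([6.5, 238.4], 0.68, [0.4336, 0.0426, 0.04])]
wrench_ring []
```

View pics/w6c.png

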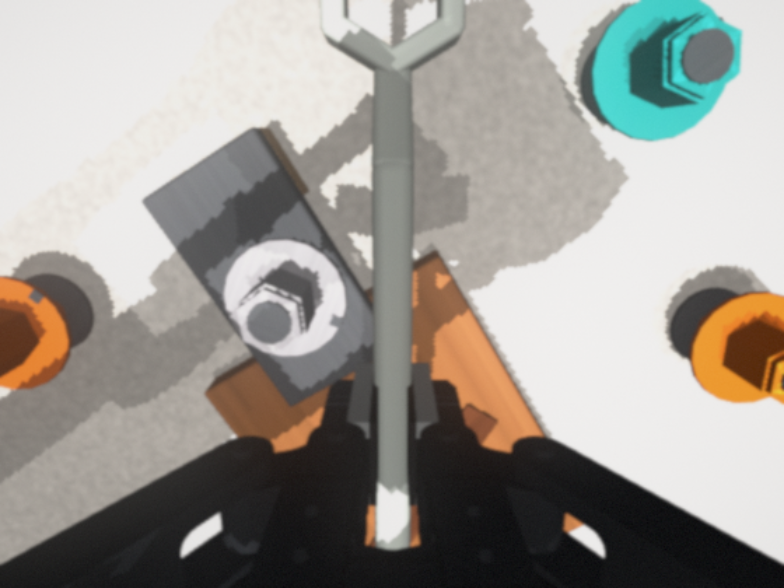

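The mark shows at (337,322) in this enlarged picture. Measure its angle about the fitted washer centre, before and after.

```bash
cat > mk.py <<'E'
from h import *
import sys
for n in sys.argv[1:]:
    f=np.load(f'pics/{n}.npz');p=dict(camera_matrix=f['K'],world_from_camera=f['T'])
    g=cv2.GaussianBlur(cv2.cvtColor(cv2.imread(f'pics/{n}.png'),6).astype(np.float32),(0,0),.8)
    A=np.radians(np.arange(0,360,2))
    def ring(x,y,R_,A=A):
        P=np.array([w2px(p,[x+R_*np.cos(t),y+R_*np.sin(t),.04]) for t in A],np.float32);return cv2.remap(g,P[:,:1],P[:,1:],1)[:,0]
    b=max((np.clip(ring(x,y,.0305)-ring(x,y,.0335),-20,40).mean(),x,y) for x in np.arange(.542,.554,.0005) for y in np.arange(-.059,-.047,.0005))
    x,y=b[1:];A2=np.radians(np.arange(-120,20,1.))
    v=np.mean([ring(x,y,R_,A2) for R_ in(.0275,.0285,.0295,.0305)],0)
    base=cv2.GaussianBlur(v[:,None],(1,61),0)[:,0] if 0 else np.array([np.median(v[max(0,i-15):i+16]) for i in range(len(v))])
    d=np.clip(base-v-.4*(base-v).max(),0,None);print(n,b,'darkest',np.degrees(A2[np.argsort(v-base)[:6]]).round())
    k=np.argmax(d);s=slice(max(0,k-8),k+9);print('mark az',np.degrees((A2[s]*d[s]).sum()/d[s].sum()))
E
python3 mk.py w1 w2 w6
```

```text
w1 (np.float32(35.285477), np.float64(0.5464999999999995), np.float64(-0.05249999999999999)) darkest [-16. -17. -18. -15. -19. -14.]
mark az -16.902344776558905
w2 (np.float32(20.74262), np.float64(0.5469999999999995), np.float64(-0.05299999999999999)) darkest [-94. -95. -96. -93. -92. -97.]
mark az -94.21030113770318
w6 (np.float32(38.41717), np.float64(0.5479999999999994), np.float64(-0.05349999999999999)) darkest [-73. -72. -74. -75. -71. -76.]
mark az -73.01191474540103
```

Chord distance 27.3 mm and mark angle −16.9° → −73.0° both give about 56°, inside the 53–67° band. Lay the wrench back on the clear bench spot used before.

>>> servo_tool --commands '[-0.05,-0.028,0,-0.1,-1,-0.1,-0.056,0,-0.25,-1,-0.15,-0.084,0,-0.42,-1,-0.2,-0.112,0,-0.6,-1,-0.25,-0.14,0,-0.77,-1,-0.2664,-0.1485,0,-0.85,-1,-0.2664,-0.1485,0,-0.85,-1,-0.2664,-0.1485,0,-0.85,-1]'

```text
time_s: 38.67
ee_pos: [0.5203, 0.2074, 0.1587]
tcp_rot: [3.141, 0.033, -0.0]
wrist_force: [0.1, -0.2, -2.0]
finger_gap: 0.0073
```

```bash
python3 s.py
```

```text
38.675 [0.5203 0.2074 0.1587] psi 1.21 gap 0.00732 F [ 0.09 -0.21 -1.96] M [ 0.032 -0.019 -0.044] q [ 0.32 -0.02  1.47 -0.    1.69  0.3 ]
```

>>> servo_tool --commands '[0,0,0.05,0,-1,0,0,0.09,0,-1,0,0,0.115,0,-1,0,0,0.13,0,-1,0,0,0.138,0,-1,0,0,0.142,0,-1,0,0,0.142,0,-1]' --force 25

```text
time_s: 39.55
ee_pos: [0.5211, 0.2076, 0.0181]
tcp_rot: [-3.141, -0.034, -0.003]
wrist_force: [-0.6, -0.7, -0.0]
finger_gap: 0.0075
```

>>> servo_tool --commands '[0,0,0,0,1,0,0,0,0,1,0,0,0,0,1,0,0,0,0,1,0,0,-0.06,0,1,0,0,-0.12,0,1,0,0,-0.185,0,1,0,0,-0.185,0,1,0,0,-0.185,0,1]'

```text
time_s: 40.67
ee_pos: [0.5203, 0.2076, 0.2016]
tcp_rot: [-3.141, -0.035, -0.001]
wrist_force: [0.4, 0.1, -0.7]
finger_gap: 0.0856
```

```bash
python3 s.py; python3 look.py w7 wrench_ring,wrench_grip,wrench,washer_mark; python3 - <<'E'
from h import *
p=r.camera('top')
for l in('wrench_ring','washer_mark','tumbler','mallet','chisel'):print(l,[(np.round(d['position'],1).tolist(),round(d['confidence'],2),px2w(p,d['position'],Z[l]).round(3).tolist()) for d in r.spot_point(p,l)[:3]])
E
```

```text
40.675 [0.5203 0.2076 0.2016] psi 1.259999999999991 gap 0.08561 F [ 0.4   0.08 -0.68] M [-0.024 -0.033 -0.025] q [ 0.32 -0.02  1.4   0.    1.76  0.3 ]
t 40.675 pos [0.5203 0.2076 0.2016] psi -358.74 q [ 0.32 -0.02  1.4   0.    1.76  0.3 ] 0.08561390973779602
wrench_ring [([279.3, 297.1], 0.93, [0.5214, 0.0913, 0.007])]
wrench_grip [([285.2, 192.8], 0.68, [0.524, 0.204, 0.03])]
wrench [([279.6, 183.2], 0.84, [0.5191, 0.2059, 0.0])]
washer_mark [([213.9, 361.1], 0.93, [0.4602, 0.0402, 0.04])]
wrench_ring [([275.6, 226.0], 0.68, [0.521, 0.093, 0.007])]
washer_mark [([400.0, 158.4], 0.83, [0.715, -0.264, 0.04]), ([336.5, 210.9], 0.61, [0.559, -0.078, 0.04]), ([294.7, 245.6], 0.59, [0.461, 0.039, 0.04])]
tumbler [([158.2, 291.7], 0.95, [0.334, 0.418, 0.0])]
mallet []
chisel [([288.7, 143.9], 0.87, [0.77, 0.056, 0.0])]
```

The wrench lies flat. There is time for one clean look from the same pose as w1 to confirm the angle.

>>> servo_tool --commands '[0.01,0.06,0,-0.17,1,0.015,0.12,0,-0.34,1,0.021,0.18,0,-0.51,1,0.021,0.25,0.02,-0.678,1,0.021,0.25,0.02,-0.678,1,0.021,0.25,0.02,-0.678,1,0.021,0.25,0.02,-0.678,1]'

```text
time_s: 42.1
ee_pos: [0.547, -0.0405, 0.1824]
tcp_rot: [-2.951, -1.078, -0.002]
wrist_force: [-0.4, -0.9, 0.9]
finger_gap: 0.0855
```

```bash
python3 look.py w8 washer_mark,nut; python3 mk.py w1 w8
```

```text
t 42.1 pos [ 0.547  -0.0405  0.1824] psi -319.87 q [-0.14 -0.05  1.46  0.    1.73 -0.84] 0.08548926473853191
washer_mark [([272.2, 209.5], 0.69, [0.5482, -0.0523, 0.04]), ([260.1, 241.8], 0.66, [0.5581, -0.0795, 0.04]), ([267.6, 28.2], 0.65, [0.4623, 0.0458, 0.04])]
nut [([273.2, 211.8], 0.88, [0.55, -0.0533, 0.04]), ([400.9, 391.5], 0.57, [0.7498, -0.1097, 0.04])]
w1 (np.float32(35.285477), np.float64(0.5464999999999995), np.float64(-0.05249999999999999)) darkest [-16. -17. -18. -15. -19. -14.]
mark az -16.902344776558905
w8 (np.float32(35.038506), np.float64(0.5464999999999995), np.float64(-0.05249999999999999)) darkest [-73. -72. -74. -71. -75. -70.]
mark az -72.3246148363075
```

```bash
python3 -c "
from bench import r
print(r.finish_job())"
```

```text
the job is handed in; nothing more can be done
None
```

The nut is run down and tightened, and the job was handed in at about 42 s. The verdict isn't reported.

- **Finger-tight:** I ran the nut down about 1.7 rad with a 20 N grip. The torque then jumped from about 0 to 0.36 N m, with the washer mark where it started.
- **First try with the wrench failed:** I had gripped the handle 3.6 mm off centre. The ring caught on top of the nut and the wrench tilted in the fingers. I laid it down, remeasured it and regripped. The ring then slid down over the nut freely.
- **Tightening:** I turned the wrench about 64.6°, including about 5° of play.
- **Final checks:**
    - **Mark angle:** views from the same camera pose before and after show the mark going from −16.9° to −72.3°, or 55.4°. An earlier view gave 56.1°, and the scene camera about 58°. All are inside 53–67°, but below the ideal 60°.
    - **Wrench:** it looks flat on the bench at about (0.52, 0.207), judged by camera position only. Its large ring is about 150 mm from the nut.
    - **Chisel and tumbler:** the chisel read the same as at the start. The tumbler read 14 mm off its first position, within the detector's scatter, and nothing was felt touching it.
    - **Mallet:** it was not detected in the last picture, so I could not check it. The arm did not go near it.
- **Readings that disagreed:** while tightening, the wrist torque was lower than expected, about 0.2–0.4 N m against at least 0.55. I relied on the mark's travel instead. The ring was never felt touching the washer. I lowered it to roughly 2 mm below the height where contact was expected.

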